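# Dry-run the glue-up of a ukulele bridge

## Task

Set up the ukulele for a dry run of gluing its bridge: lay the knobbed wooden cover centrally over the soundhole, and lay the dark bridge on the soundboard midway between the two strips of masking tape, parallel to them and with its ends level with theirs. Lay the caul cork side down on the bridge, centred and lengthwise along it, and stand the steel weight on the middle of the caul. Stand the glue bottle upright in the middle of the round cork coaster; leave the screwdriver and the tuning-machine plate where they are.

Things in the scene. Friction and masses are not known exactly. Their poses are not given: they have to be found in the camera images.
- cover_mid (a point): soundhole cover, loose, 40 g: pale plywood disc 70 mm across and 6 mm thick with an upright turned wooden knob 20 mm across and 30 mm tall in its middle (36 mm tall in all). Grip it by the knob. The point is on its axis, 18 mm above its underside; z up. Starts upright on the bench, beside the ukulele on either side, at any yaw.
- bridge_mid (a point): ukulele bridge, loose, 30 g: flat dark wooden bar 100 mm long (its y axis), 26 mm wide (x) and 10 mm tall (z), with a white line along the middle of its top; the same either way round. The point is its centre, 5 mm above its underside. Starts upright on the bench, beside the ukulele on either side, at any yaw.
- caul_mid (a point): clamping caul, loose, 40 g: pale wooden block 76 mm long (its y axis), 32 mm wide (x) and 22 mm tall (z), its lowest 5 mm being a cork face; it already lies cork side down; the same either way round. The point is its centre, 11 mm above its underside. Starts upright on the bench, beside the ukulele on either side, at any yaw.
- weight_mid (a point): steel weight, loose, 0.35 to 0.56 kg: plain upright cylinder 44 mm across and 36 mm tall. The point is its centre, 18 mm above its underside; z up. Starts upright on the bench, beside the ukulele on either side, at any yaw.
- bottle_mid (a point): small white glue bottle with an orange cap, loose, about 80 g: upright, round body 40 mm across, 95 mm tall in all, narrowing to the cap near the top. The point is on its axis, 47.5 mm above its underside; z up. Starts upright on the bench, beside the ukulele on either side, at any yaw.
- coaster: round cork coaster, fixed, flat, 74 mm across and 6 mm thick, lying on the bench beside the ukulele. Origin at the centre of its underside.
- soundhole: the ukulele's soundhole: a dark round spot 50 mm across in a thin wooden ring, level with the flat soundboard (nothing can fall in). Origin at its centre on the soundboard, which is 65 mm above the bench; x points along the ukulele towards its neck, z up. The ukulele is fixed, on its back with its neck pointing away from the robot; its body is about 290 mm long and 204 mm across at the widest, the raised fingerboard begins 58 mm from this origin towards the neck.
- bridge_mark: the place for the bridge: two parallel strips of pale masking tape on the soundboard, each 100 mm long (y axis, across the ukulele) and 10 mm wide, with a bare gap of 38 mm between them; too thin to feel. Origin midway between the strips on the soundboard, 65 mm above the bench and 100 mm from the soundhole's centre on the tail side; x points towards the neck, z up.
- screwdriver: bystander: red-handled screwdriver, 160 mm long, lying loose on the bench on the robot's left, just beyond the other things there. Leave it alone.
- tuners: bystander: brass tuning-machine plate, 110 mm long with three white rollers and buttons, lying loose on the bench on the robot's right, just beyond the other things there. Leave it alone.
There are look-alikes about, which are no part of the job. What is shaped like the part that bears bottle_mid but green or purple is not meant.

How it is judged (in metres and radians):
At the end, for the whole second after the job is handed in: Flat, upright, at rest: cover within 10 mm of soundhole centre; bridge on soundboard within 9 mm of midway between strips, 13 mm along them, 10 deg; caul on bridge within 10 mm, 11 deg; weight on caul within 10 mm; bottle on coaster within 15 mm of its centre (horizontal distance between cover_mid and soundhole below 0.01 m and z of cover_mid in the frame of soundhole between 0.014 and 0.022 m and angle between each of cover_mid, bridge_mid, caul_mid, weight_mid, bottle_mid's own z axis and vertical below 0.1 rad and x of bridge_mid in the frame of bridge_mark between -0.009 and 0.009 m and y of bridge_mid in the frame of bridge_mark between -0.013 and 0.013 m and z of bridge_mid in the frame of bridge_mark between 0.001 and 0.009 m and angle between the y axis of bridge_mid and the y axis of bridge_mark, either way round below 0.17 rad and horizontal distance between caul_mid and bridge_mid below 0.01 m and angle between the y axis of caul_mid and the y axis of bridge_mid, either way round below 0.2 rad and z of caul_mid in the frame of bridge_mark between 0.017 and 0.025 m and horizontal distance between weight_mid and caul_mid below 0.01 m and z of weight_mid in the frame of bridge_mark between 0.045 and 0.055 m and horizontal distance between bottle_mid and coaster below 0.015 m and z of bottle_mid in the frame of coaster between 0.0495 and 0.0575 m and linear speed of each of cover, bridge, caul, weight, bottle below 0.02 m/s); the robot touches nothing.
It fails at once if the screwdriver is moved by more than 20 mm (distance of screwdriver from where it was at the start of the episode above 0.02 m).
It fails at once if the tuning-machine plate is moved by more than 20 mm (distance of tuners from where it was at the start of the episode above 0.02 m).
It also fails if it takes over 122 s, if anything falls off the work surface, if the arm or the gripper's body presses on something with over 40 N, if the wrist force passes 120 N, or if a joint passes its speed limit or range.

## Robot

A 6-joint arm with a two-finger parallel gripper is mounted at the origin on the work surface. World frame = base frame: x ahead of the robot, y to its left, z up, the work surface at z = 0. Lengths are in mm, angles in rad, forces in N, time in s.
With the tool pointing down it reaches from about 275 to 750 mm from the base axis. Payload 10.2 kg.
Tool frame: the origin (TCP) lies midway between the tips of the shut fingers; the grasp point (between the pads) lies 19 mm behind it; x points along the fingers, y is the direction in which the jaws open and shut, and the axes are right-handed (so a half turn about x gives the same grasp; the last joint's range is limited). The gripper opens to 85 mm and grips with 20 to 120 N. Pads are 22 mm wide; open, the fingers measure 114 mm over their backs; the gripper's body (76 mm by 85 mm) begins 54 mm behind the grasp point. The pads swing forward as they close: fully open they stand 13 mm farther back than shut.
Start: joints at [-1.505, 0.313, 1.498, -0, 1.331, -0.223], TCP at [149.508, -503.268, 231.294] pointing down, gripper open.
Joint ranges: [-2.94, 2.94], [-0.97, 2.17], [0.19, 2.56], [-1.23, 4.37], [0.02, 3.11], [-2.88, 2.88]. Speed limits (rad/s): [2.39, 2.39, 3.01, 3.14, 3.14, 3.14].

## Interface

Orientations are given as a 3x3 rotation matrix whose columns are the frame's x, y, z axes.
In Python, from plant import sense, cams, env gives the robot as it stands.
- The arm moves only by the tool servo_tool, never from a script. Its argument "moves" is a list of rows, each an object with "offset": the shift along the tool's x, y, z in mm, a list of three; "angular": the turn, a rotation vector about the tool's x, y, z in rad, a list of three; "fingers": the closure, from -1 (fully open) to 1 (shut), so that 0 is half open. A call has exactly 5 rows; each row shifts and turns the commanded pose from where the row before left it, along the tool's axes as they then stand; what a row does not reach is not made up. A row lasts 1/10 s, in which the tool goes at most 50 mm and 8.59 degrees, less where a joint would pass 70% of its speed; a pose out of reach is approached as far as the arm can. A call with a gripper value outside its range is refused whole. The fingers move at their own pace and stop on an object; "newtons" is the grip in N (left out, the last holds). Time passes only in rows, so rows that do not move let the fingers close, or fill a call up. It gives the time, the measured TCP pose, the force and the opening at its end, in the units of the state.
- sense(): the state, without advancing time (a new reading comes with each control period).
- cams.grab_frame(name): name is "scene" or "top" or "wrist"; returns the picture (420x560x3 uint8, red, green, blue); there is no depth.
- cams.get_calibration(name): a dict with "intrinsics" (3x3 intrinsics, pixels), "distortion" ([k1, k2, p1, p2, k3] as OpenCV has them; the pictures are not rectified), "eye" and "rotation" of the camera in the world; the wrist camera has in their place "T_tool_cam" (4x4, takes a point from camera to tool coordinates, whose origin is the TCP and whose axes are the tool frame's). Camera axes: x right, y down, z forward; pixel columns grow to the right and rows downward; lengths in mm; the calibration is good to about 2 mm. A picture is of the moment at which its call begins: read the wrist's pose just before it. get_calibration takes no time and is no camera call.
- env.job_done(): hands the job in, once; it reports no verdict.
The state is a dict: "time": time; "joint_positions": joint angles; "qvel": joint speeds; "joint_efforts": joint torques, N m; "ee_pos": TCP position; "tcp_rot": TCP orientation; "ft_force": force on the tool from outside, world axes, zero at the start; "torque": the same for the moment, N m; "finger_gap": finger opening in mm.
Only numpy, scipy, OpenCV 4.12 (cv2) and the standard library are available. Lean on these libraries where they do the work, as an engineer would, in place of code of your own. Each camera call takes 0.05 s, during which the arm holds its last target. There are 200 camera calls.

## Working session

There is one attempt and no reset: what is moved stays moved. The work goes in short steps, Python scripts to look and compute and a tool call to move; the robot and the scene stay as the last step left them, time stands still between calls to the robot, and variables do not carry over. Pictures are saved under pics/ and viewed, about 12 in all and at most 16, crops included, and the job is handed in when it is done.

Besides the shell and the picture viewer there is one more tool, called after ">>>" as a command line: name --argument value ..., lists and objects as JSON in quotes. servo_tool: Moves the arm, as the interface text tells. Its arguments: {"type":"object","properties":{"moves":{"type":"array","items":{"type":"object","properties":{"offset":{"type":"array","items":{"type":"number"}},"angular":{"type":"array","items":{"type":"number"}},"fingers":{"type":"number"}}}},"newtons":{"type":"number"}},"required":["moves"]}

```bash
mkdir -p pics; ls
python3 - <<'E'
from plant import sense,cams,env
import cv2,numpy as np
np.set_printoptions(precision=4,suppress=True)
print(sense())
for n in ["scene","top","wrist"]:
    im=cams.grab_frame(n); cv2.imwrite(f"pics/{n}0.png",im[:,:,::-1]); print(n,cams.get_calibration(n))
E
```

```text
pics
{'time': 0.0, 'joint_positions': array([-1.5054,  0.3135,  1.4984, -0.    ,  1.331 , -0.2234]), 'qvel': array([-0.0003,  0.0004, -0.0004,  0.0022,  0.0026,  0.0004]), 'joint_efforts': array([ -0.0004, -41.227 , -25.9745,  -0.0002,   0.0041,  -0.    ]), 'ee_pos': array([ 149.4858, -503.0022,  230.7125]), 'tcp_rot': array([[-0.0001,  0.2848, -0.9586],
       [ 0.0013, -0.9586, -0.2848],
       [-1.    , -0.0013, -0.0003]]), 'ft_force': array([-0.2903,  0.0735,  0.9269]), 'torque': array([-0.0071, -0.0369,  0.0082]), 'finger_gap': 85.514816522555}
scene {'intrinsics': array([[407.2273,   0.    , 278.3807],
       [  0.    , 407.2273, 210.7987],
       [  0.    ,   0.    ,   1.    ]]), 'distortion': array([0.0028, 0.    , 0.    , 0.    , 0.    ]), 'eye': array([1105.4506, -101.7921,  864.7122]), 'rotation': array([[ 0.0916,  0.7954, -0.5992],
       [ 0.9958, -0.0742,  0.0538],
       [-0.0017, -0.6016, -0.7988]])}
top {'intrinsics': array([[503.4158,   0.    , 283.4295],
       [  0.    , 503.4158, 205.8685],
       [  0.    ,   0.    ,   1.    ]]), 'distortion': array([-0.1299,  0.    ,  0.    ,  0.    ,  0.    ]), 'eye': array([ 244.6843,  -11.7592, 1523.6855]), 'rotation': array([[-0.017 , -0.9818,  0.1892],
       [-0.9997,  0.0139, -0.0176],
       [ 0.0146, -0.1895, -0.9818]])}
wrist {'intrinsics': array([[327.131 ,   0.    , 280.7587],
       [  0.    , 327.131 , 213.7631],
       [  0.    ,   0.    ,   1.    ]]), 'distortion': array([0.0244, 0.    , 0.    , 0.    , 0.    ]), 'T_tool_cam': array([[   0.0001,   -0.2991,    0.9542, -142.6163],
       [   1.    ,    0.0022,    0.0006,   -0.5163],
       [  -0.0023,    0.9542,    0.2991,  -76.7199],
       [   0.    ,    0.    ,    0.    ,    1.    ]])}
```

View pics/top0.png

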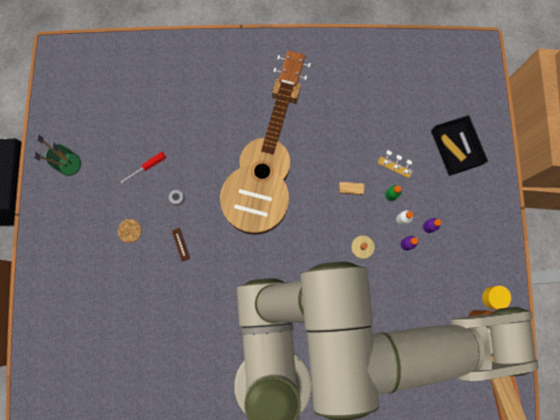

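View pics/scene0.png

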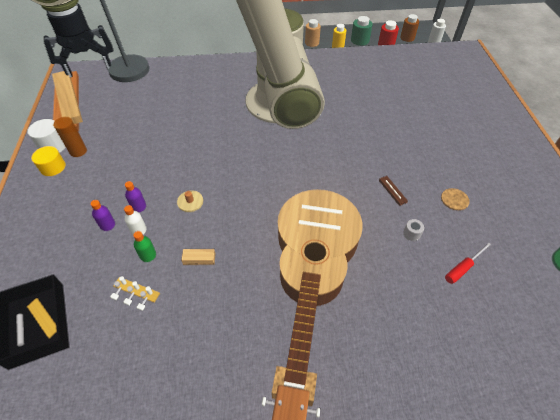

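The top view shows the soundhole at (262,171), the tapes at (254,195) and (250,210), the coaster at (129,231), the bridge at (181,244) and the weight at (176,197). On the right are the caul at (351,188), the cover at (363,247) and the white bottle at (404,216), with green and purple look-alikes around the bottle. The scene view agrees.

```bash
cat > h.py <<'E'
from plant import sense,cams,env
import cv2,numpy as np
np.set_printoptions(precision=3,suppress=True)
def ray(cal,px,T=None):
    p=cv2.undistortPoints(np.array(px,float).reshape(-1,1,2),cal["intrinsics"],cal["distortion"]).reshape(-1,2)
    d=np.c_[p,np.ones(len(p))]
    if T is None: return cal["eye"],d@cal["rotation"].T
    return T[:3,3],d@T[:3,:3].T
def cast(o,d,z): return o+d*((z-o[2])/d[:,2])[:,None]
def wristT(s):
    T=np.eye(4);T[:3,:3]=s["tcp_rot"];T[:3,3]=s["ee_pos"]
    return T@cams.get_calibration("wrist")["T_tool_cam"]
def pix(name,px,z,T=None):
    o,d=ray(cams.get_calibration(name),px,T); return cast(o,d,z)
def snap(fn):
    s=sense(); T=wristT(s); im=cams.grab_frame("wrist"); cv2.imwrite(f"pics/{fn}.png",im[:,:,::-1]); np.save(f"pics/{fn}.npy",T); return im,T
def go(xyz,yaw=None):
    """print offset in tool frame to a world point; yaw = world angle (rad) of jaw axis (tool y), tool down"""
    s=sense();R=s["tcp_rot"]
    print("tcp",s["ee_pos"],"t",s["time"],"gap",s["finger_gap"],"F",s["ft_force"])
    cy=np.arctan2(R[1,1],R[0,1])
    if yaw is not None:
        from scipy.spatial.transform import Rotation as Ro
        c,sn=np.cos(yaw),np.sin(yaw); x=np.array([0,0,-1.]);y=np.array([c,sn,0])
        Rt=np.c_[x,y,np.cross(x,y)]
        best=None
        for f in (1,-1):
            q=Rt@np.diag([1,f,f]); rv=Ro.from_matrix(R.T@q).as_rotvec()
            print("turn",rv)
    print("offset",R.T@(np.array(xyz)-s["ee_pos"]),"jawyaw",cy,"q6",s["joint_positions"][5])
E
python3 - <<'E'
from h import *
top=dict(hole=(262,171,65),t1=(254,195,65),t2=(250,210,65),coaster=(129,231,6),bridge=(181,244,10),weight=(176,197,36),driver=(145,167,10),caul=(351,188,22),cover=(363,246,36),wb=(408,213,95),green=(397,188,95),pur=(415,239,95),pur2=(436,221,95),tun=(396,163,10))
sc=dict(hole=(315,251,65),t1=(319,225,65),t2=(322,210,65),coaster=(456,199,6),bridge=(393,190,10),weight=(415,225,36),driver=(461,270,10),caul=(198,255,22),cover=(189,195,36),wb=(128,211,95),green=(139,238,95),pur=(130,187,95),pur2=(96,205,95),tun=(136,292,10))
for k in top: print(k,pix("top",top[k][:2],top[k][2])[0],pix("scene",sc[k][:2],sc[k][2])[0])
E
```

```text
hole [632.999  24.434  65.   ] [628.06   24.907  65.   ]
t1 [559.877  48.755  65.   ] [557.064  45.001  65.   ]
t2 [514.856  60.801  65.   ] [513.154  59.169  65.   ]
coaster [465.461 435.989   6.   ] [466.216 436.206   6.   ]
bridge [423.277 273.295  10.   ] [422.668 273.841  10.   ]
weight [563.412 286.542  36.   ] [559.258 287.285  36.   ]
driver [666.501 392.371  10.   ] [679.025 369.681  10.   ]
caul [ 587.115 -247.265   22.   ] [ 587.473 -248.919   22.   ]
cover [ 406.153 -273.716   36.   ] [ 410.378 -274.86    36.   ]
wb [ 493.73  -400.368   95.   ] [ 495.661 -404.324   95.   ]
green [ 568.842 -372.253   95.   ] [ 575.361 -369.765   95.   ]
pur [ 417.065 -416.318   95.   ] [ 420.534 -409.029   95.   ]
pur2 [ 468.703 -482.542   95.   ] [ 470.286 -482.885   95.   ]
tun [ 668.874 -395.649   10.   ] [ 665.44 -389.47   10.  ]
```

>>> servo_tool --moves '[{"offset": [-9,-7,-45],"fingers": -1},{"offset": [-9,-7,-45],"fingers": -1},{"offset": [-9,-7,-45],"fingers": -1},{"offset": [-9,-7,-45],"fingers": -1},{"offset": [-9,-7,-45],"fingers": -1}]'

```text
schema error: expected keys offset, angular, fingers
```

>>> servo_tool --moves '[{"offset": [-9,-7,-45],"fingers": -1},{"offset": [-9,-7,-45],"fingers": -1},{"offset": [-9,-7,-45],"fingers": -1},{"offset": [-9,-7,-45],"fingers": -1},{"offset": [0,0,0],"fingers": -1}]'

```text
schema error: expected keys offset, angular, fingers
```

Run:
```python
from h import *
im,T=snap("w1"); go([406,-274,100])
```

```text
tcp [ 149.518 -503.103  230.957] t 0.2 gap 85.12698493589288 F [-0.03   0.303 -0.655]
offset [ 131.128 -146.439 -311.098] jawyaw -1.2818988146040022 q6 -0.22347427320847327
```

View pics/w1.png

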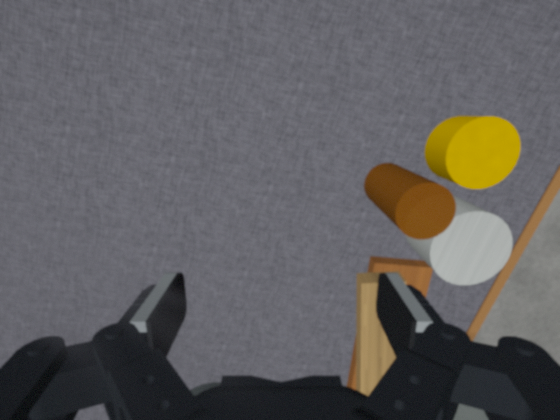

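The keys must all be present, so the arm didn't move. This frame shows only clutter at the start pose, with the gripper hiding rows below about 270.

>>> servo_tool --moves '[{"offset": [-11,-8,-41],"angular": [0,0,0],"fingers": -1},{"offset": [-11,-8,-41],"angular": [0,0,0],"fingers": -1},{"offset": [-11,-8,-41],"angular": [0,0,0],"fingers": -1},{"offset": [-11,-8,-41],"angular": [0,0,0],"fingers": -1},{"offset": [-11,-8,-41],"angular": [0,0,0],"fingers": -1}]'

```text
time: 0.7
ee_pos: [336.0, -405.5, 286.7]
tcp_rot: [[-0.0, 0.285, -0.959], [0.0, -0.959, -0.285], [-1.0, -0.0, 0.0]]
ft_force: [0.6, -0.7, -0.2]
finger_gap: 85.3
```

>>> servo_tool --moves '[{"offset": [-11,-8,-41],"angular": [0,0,0],"fingers": -1},{"offset": [-11,-8,-41],"angular": [0,0,0],"fingers": -1},{"offset": [-11,-8,-41],"angular": [0,0,0],"fingers": -1},{"offset": [0,0,0],"angular": [0,0,0],"fingers": -1},{"offset": [0,0,0],"angular": [0,0,0],"fingers": -1}]'

```text
time: 1.2
ee_pos: [446.0, -348.1, 318.9]
tcp_rot: [[-0.001, 0.286, -0.958], [0.0, -0.958, -0.286], [-1.0, -0.0, 0.0]]
ft_force: [-0.1, 0.7, -0.1]
finger_gap: 85.1
```

Run:
```python
from h import *
im,T=snap("w2"); go([406,-274,100])
```

```text
tcp [ 445.345 -348.59   318.786] t 1.25 gap 85.29170949846294 F [-0.131  0.043 -0.254]
offset [218.86  -82.542  16.318] jawyaw -1.2818679416759826 q6 0.4107577042411963
```

View pics/w2.png

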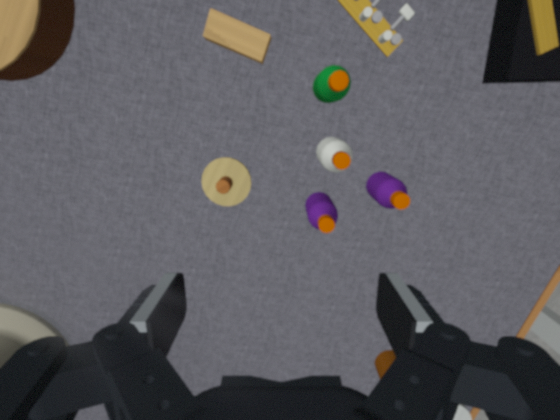

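The wrist view shows the cover disc at (226,182), the caul at (237,35), the white bottle at (334,154) with its cap at (341,160), green at (332,84), and purple at (321,210) and (388,189).

Run:
```python
from h import *
im=cv2.imread("pics/w2.png");T=np.load("pics/w2.npy");hsv=cv2.cvtColor(im,cv2.COLOR_BGR2HSV)
m=cv2.inRange(hsv,(8,60,120),(32,255,255)); m[260:]=0
c,_=cv2.findContours(m,0,2)
for k in c:
    if cv2.contourArea(k)<60: continue
    r=cv2.minAreaRect(k);print("tan",cv2.contourArea(k),r, hsv[int(r[0][1]),int(r[0][0])])
    if 190<r[0][0]<260 and r[0][1]>120: 
        e=cv2.fitEllipse(cv2.convexHull(k));print(" ell",e,pix("wrist",e[0],6,T))
    if 190<r[0][0]<260 and r[0][1]<60:
        b=cv2.boxPoints(r);w=pix("wrist",b,22,T)[:,:2];print(" box",w.mean(0),w,[np.linalg.norm(w[i]-w[i-1]) for i in range(4)])
m=cv2.inRange(hsv,(0,180,150),(14,255,255));c,_=cv2.findContours(m,0,2)
for k in c:
    if cv2.contourArea(k)>20:(x,y),r=cv2.minEnclosingCircle(k);print("cap",x,y,r,pix("wrist",(x,y),95,T))
print("knob top",pix("wrist",(223,186),36,T))
```

```text
tan 205.5 ((326.5, 224.0), (15.0, 18.0), 0.0) [ 17 255 181]
tan 248.0 ((400.5, 200.5), (17.0, 19.0), 90.0) [ 17 255 181]
tan 1807.0 ((226.0, 181.0), (48.0, 48.0), 0.0) [ 14 161 128]
 ell ((225.96255493164062, 181.2346649169922), (47.709991455078125, 49.70121383666992), 124.67276763916016) [[ 406.293 -278.594    6.   ]]
tan 266.0 ((341.0000305175781, 160.00001525878906), (18.384775161743164, 18.384777069091797), 45.0) [ 17 255 180]
tan 298.0 ((338.5, 80.0), (20.0, 19.0), 90.0) [ 17 255 181]
tan 1879.5 ((235.61671447753906, 34.734169006347656), (68.6286392211914, 29.791933059692383), 23.702646255493164) [ 19 105 178]
 box [ 585.983 -249.507] [[ 573.378 -206.356]
 [ 604.973 -213.801]
 [ 599.067 -291.804]
 [ 566.514 -286.069]] [np.float64(80.00873371828861), np.float64(32.4601245796233), np.float64(78.22641049456979), np.float64(33.05407634414531)]
tan 1000.0 ((544.2542724609375, 25.153186798095703), (54.056331634521484, 21.135948181152344), 81.25383758544922) [ 23 169 157]
tan 1005.5 ((371.2020568847656, 20.849470138549805), (75.06803894042969, 24.275348663330078), 48.918251037597656) [ 21 113 147]
tan 1827.0 ((18.5, 34.0), (68.0, 37.0), 90.0) [ 19 106 173]
knob top [[ 406.367 -279.477   36.   ]]
```

>>> servo_tool --moves '[{"offset": [40,-26,6],"angular": [0,0,0],"fingers": -1},{"offset": [40,-26,6],"angular": [0,0,0],"fingers": -1},{"offset": [40,-26,5],"angular": [0,0,0],"fingers": -1},{"offset": [48,0,0],"angular": [0,0,0],"fingers": -0.6},{"offset": [48,0,0],"angular": [0,0,0],"fingers": -0.4}]'

```text
time: 1.75
ee_pos: [405.9, -278.7, 102.2]
tcp_rot: [[0.001, 0.283, -0.959], [-0.001, -0.959, -0.283], [-1.0, 0.001, -0.0]]
ft_force: [1.1, -1.7, -0.8]
finger_gap: 60.3
```

>>> servo_tool --moves '[{"offset": [35,0,0],"angular": [0,0,0],"fingers": -0.4},{"offset": [25,0,0],"angular": [0,0,0],"fingers": -0.4},{"offset": [0,0,0],"angular": [0,0,0],"fingers": -0.4},{"offset": [0,0,0],"angular": [0,0,0],"fingers": -0.4},{"offset": [0,0,0],"angular": [0,0,0],"fingers": -0.4}]'

```text
time: 2.25
ee_pos: [407.5, -279.5, 44.8]
tcp_rot: [[0.002, 0.284, -0.959], [-0.002, -0.959, -0.284], [-1.0, 0.002, -0.001]]
ft_force: [-0.3, 0.0, 0.6]
finger_gap: 60.2
```

Run:
```python
from h import *
im,T=snap("w3"); go([406.5,-278.5,10])
```

```text
tcp [ 407.569 -279.417   44.822] t 2.3 gap 59.86483846159772 F [ 0.402 -0.075  0.398]
offset [34.818 -1.271  0.805] jawyaw -1.2824857466076822 q6 0.4439499825945209
```

View pics/w3.png

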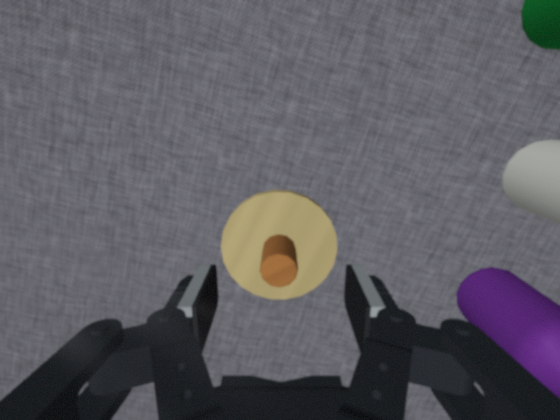

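The knob is centred between the fingers at (279,262). The speed limit clipped the descent, so I'll continue down, close and lift.

>>> servo_tool --newtons 40 --moves '[{"offset": [18,-0.5,0],"angular": [0,0,0],"fingers": -0.4},{"offset": [16,-0.5,1],"angular": [0,0,0],"fingers": -0.4},{"offset": [0,0,0],"angular": [0,0,0],"fingers": 1},{"offset": [0,0,0],"angular": [0,0,0],"fingers": 1},{"offset": [0,0,0],"angular": [0,0,0],"fingers": 1}]'

```text
time: 2.8
ee_pos: [406.5, -278.5, 10.6]
tcp_rot: [[0.002, 0.285, -0.959], [-0.002, -0.959, -0.285], [-1.0, 0.002, -0.001]]
ft_force: [-1.4, 1.7, 6.5]
finger_gap: 18.6
```

>>> servo_tool --moves '[{"offset": [0,0,0],"angular": [0,0,0],"fingers": 1},{"offset": [-20,0,0],"angular": [0,0,0],"fingers": 1},{"offset": [-30,0,0],"angular": [0,0,0],"fingers": 1},{"offset": [-30,0,0],"angular": [0,0,0],"fingers": 1},{"offset": [-30,0,0],"angular": [0,0,0],"fingers": 1}]'

```text
time: 3.3
ee_pos: [405.9, -277.9, 121.1]
tcp_rot: [[0.001, 0.285, -0.959], [-0.001, -0.959, -0.285], [-1.0, 0.001, -0.0]]
ft_force: [-0.2, 0.1, -1.3]
finger_gap: 18.4
```

Run:
```python
from h import *
go([560,20,330]); T=np.load("pics/w2.npy"); print(pix("wrist",[(341,160),(338.5,80),(326.5,224),(400.5,200.5)],95,T))
```

```text
tcp [ 405.944 -277.886  121.141] t 3.3 gap 18.35204065501629 F [-0.155  0.07  -1.312]
offset [-208.961 -241.511 -232.592] jawyaw -1.282002981581608 q6 0.44305308838667223
[[ 488.804 -404.86    95.   ]
 [ 565.623 -374.055   95.   ]
 [ 412.733 -414.249   95.   ]
 [ 464.576 -486.513   95.   ]]
```

>>> servo_tool --moves '[{"offset": [-25,-32,-26],"angular": [0,0,0],"fingers": 1},{"offset": [-25,-33,-26],"angular": [0,0,0],"fingers": 1},{"offset": [-25,-32,-26],"angular": [0,0,0],"fingers": 1},{"offset": [-25,-33,-26],"angular": [0,0,0],"fingers": 1},{"offset": [-25,-32,-26],"angular": [0,0,0],"fingers": 1}]'

```text
time: 3.8
ee_pos: [484.6, -83.8, 246.2]
tcp_rot: [[0.001, 0.285, -0.959], [-0.001, -0.959, -0.285], [-1.0, 0.001, -0.001]]
ft_force: [0.5, -1.3, -0.4]
finger_gap: 18.7
```

>>> servo_tool --moves '[{"offset": [-25,-33,-26],"angular": [0,0,0],"fingers": 1},{"offset": [-25,-32,-26],"angular": [0,0,0],"fingers": 1},{"offset": [-25,-33,-26],"angular": [0,0,0],"fingers": 1},{"offset": [0,0,0],"angular": [0,0,0],"fingers": 1},{"offset": [0,0,0],"angular": [0,0,0],"fingers": 1}]'

```text
time: 4.3
ee_pos: [531.2, 31.1, 319.7]
tcp_rot: [[0.001, 0.286, -0.958], [-0.0, -0.958, -0.286], [-1.0, 0.001, -0.001]]
ft_force: [-0.1, -0.6, -0.1]
finger_gap: 18.7
```

Run:
```python
from h import *
im,T=snap("w4"); go([631,24,80],-1.87)
```

```text
tcp [530.872  30.338 319.032] t 4.35 gap 18.66212598632768 F [-0.528 -0.024  0.234]
turn [ 0.588  0.001 -0.   ]
turn [-2.553  0.     0.001]
offset [238.97   34.604 -94.33 ] jawyaw -1.2818588560970001 q6 1.1185968728083184
```

View pics/w4.png

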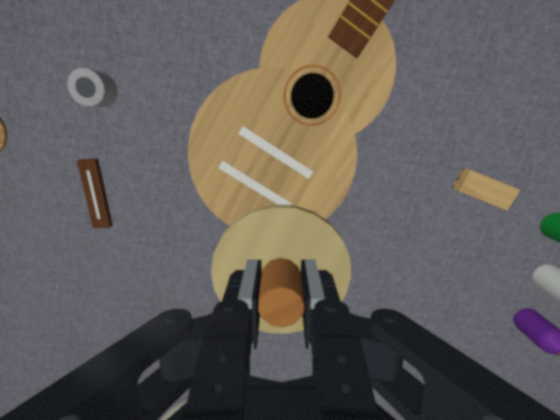

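Everything is in view: soundhole (312,95), tapes at (276,152) and (255,184), the second partly hidden by the held cover. The bridge is at (94,193), the weight at (86,87) and the caul at (487,189).

Run:
```python
from h import *
im=cv2.imread("pics/w4.png");T=np.load("pics/w4.npy");hsv=cv2.cvtColor(im,cv2.COLOR_BGR2HSV)
def cs(m,roi):
    M=np.zeros_like(m);x0,y0,x1,y1=roi;M[y0:y1,x0:x1]=m[y0:y1,x0:x1]
    return max(cv2.findContours(M,0,2)[0],key=cv2.contourArea)
k=cs(cv2.inRange(hsv,(0,0,0),(180,255,45)),(280,60,345,130));e=cv2.fitEllipse(k);h=pix("wrist",e[0],65,T)[0];print("hole",e,h)
w=cv2.inRange(hsv,(0,0,160),(180,70,255))
def box(k,z):
    r=cv2.minAreaRect(k);b=pix("wrist",cv2.boxPoints(r),z,T)[:,:2];
    L=[(np.linalg.norm(b[i]-b[i-1]),b[i]-b[i-1]) for i in range(4)];l,v=max(L,key=lambda t:t[0]);
    print(r,"c",b.mean(0),"len",l,min(t[0] for t in L),"dir",np.arctan2(v[1],v[0]));return b
t1=box(cs(w,(225,110,330,190)),65);print(t1)
t2=box(cs(w,(205,150,275,215)),65);print(t2)
print("bridge");box(cs(cv2.inRange(hsv,(0,80,0),(20,255,130)),(60,140,130,240)),10)
print("caul");box(cs(cv2.inRange(hsv,(8,60,120),(32,255,255)),(440,150,530,220)),22)
k=cs(cv2.inRange(hsv,(0,0,105),(180,60,255)),(60,60,110,112));e=cv2.fitEllipse(cv2.convexHull(k));print("weight",e,pix("wrist",e[0],36,T))
c=t1.mean(0);u=c-h[:2];print("hole->t1",np.linalg.norm(u),np.arctan2(u[1],u[0]))
```

```text
hole ((311.8366394042969, 95.24854278564453), (39.68405532836914, 43.210758209228516), 11.63558578491211) [631.206  24.564  65.   ]
((275.29461669921875, 152.0933074951172), (85.4391860961914, 10.300410270690918), 32.82853698730469) c [557.537  45.243] len 102.39261921226753 12.037740078145093 dir 1.2921209172711279
[[565.727  96.209]
 [577.147  92.401]
 [549.713  -5.406]
 [537.561  -2.233]]
((247.753173828125, 180.96351623535156), (66.75691223144531, 9.630290985107422), 31.607501983642578) c [514.119  68.171] len 81.81415643946629 11.97416362266858 dir 1.2938475779826109
[[519.441 109.16 ]
 [530.884 105.634]
 [509.08   27.425]
 [497.071  30.464]]
bridge
((94.40167999267578, 192.90728759765625), (71.05561065673828, 19.412872314453125), 77.00537872314453) c [421.202 272.36 ] len 100.69469201632042 27.130745013890674 dir 0.33457286909815803
caul
((485.637939453125, 188.65518188476562), (63.693504333496094, 24.8831729888916), 21.801406860351562) c [ 587.429 -243.999] len 92.79292348696804 32.408754137220185 dir 1.489790629398109
weight ((78.7735824584961, 83.70439147949219), (56.40193176269531, 69.11463165283203), 60.36817169189453) [[563.5   294.383  36.   ]]
hole->t1 76.51635757372522 2.867932025621507
```

>>> servo_tool --moves '[{"offset": [30,7,-19],"angular": [0,0,0],"fingers": 1},{"offset": [30,7,-19],"angular": [0,0,0],"fingers": 1},{"offset": [30,7,-19],"angular": [0,0,0],"fingers": 1},{"offset": [30,7,-19],"angular": [0,0,0],"fingers": 1},{"offset": [30,6.2,-18.5],"angular": [0,0,0],"fingers": 1}]'

```text
time: 4.85
ee_pos: [631.6, 23.0, 167.4]
tcp_rot: [[-0.002, 0.283, -0.959], [0.0, -0.959, -0.283], [-1.0, -0.0, 0.001]]
ft_force: [-0.7, 0.1, -0.2]
finger_gap: 18.8
```

>>> servo_tool --moves '[{"offset": [30,0,0],"angular": [0,0,0],"fingers": 1},{"offset": [25,0,0],"angular": [0,0,0],"fingers": 1},{"offset": [15,0,0],"angular": [0,0,0],"fingers": 1},{"offset": [0,0,0],"angular": [0,0,0],"fingers": 1},{"offset": [0,0,0],"angular": [0,0,0],"fingers": 1}]'

```text
time: 5.35
ee_pos: [631.5, 23.7, 99.7]
tcp_rot: [[-0.0, 0.284, -0.959], [-0.0, -0.959, -0.284], [-1.0, 0.0, 0.0]]
ft_force: [0.4, -0.1, 0.6]
finger_gap: 18.6
```

Run:
```python
from h import *
go([631.2,24.6,76.5])
```

```text
tcp [631.48   23.693  99.662] t 5.35 gap 18.603830313768924 F [ 0.405 -0.103  0.638]
offset [23.162 -0.95   0.008] jawyaw -1.283299919607336 q6 1.135769208101067
```

>>> servo_tool --moves '[{"offset": [12,-0.9,0],"angular": [0,0,0],"fingers": 1},{"offset": [8,0,0],"angular": [0,0,0],"fingers": 1},{"offset": [3,0,0],"angular": [0,0,0],"fingers": 1},{"offset": [0,0,0],"angular": [0,0,0],"fingers": 1},{"offset": [0,0,0],"angular": [0,0,0],"fingers": -0.3}]'

```text
time: 5.85
ee_pos: [631.5, 25.6, 76.3]
tcp_rot: [[0.0, 0.285, -0.959], [-0.0, -0.959, -0.285], [-1.0, 0.0, -0.0]]
ft_force: [-0.8, 0.6, 0.9]
finger_gap: 31.7
```

>>> servo_tool --moves '[{"offset": [0,0,0],"angular": [0,0,0],"fingers": -0.3},{"offset": [0,0,0],"angular": [0,0,0],"fingers": -0.3},{"offset": [-15,0,0],"angular": [0,0,0],"fingers": -0.3},{"offset": [-30,0,0],"angular": [0,0,0],"fingers": -0.3},{"offset": [-40,0,0],"angular": [0,0,0],"fingers": -0.3}]'

```text
time: 6.35
ee_pos: [630.7, 25.6, 162.1]
tcp_rot: [[-0.002, 0.285, -0.959], [0.0, -0.959, -0.285], [-1.0, -0.001, 0.002]]
ft_force: [1.7, -0.1, 0.4]
finger_gap: 55.3
```

Run:
```python
from h import *
go([421.2,272.4,200],0.3346+np.pi/2)
```

```text
tcp [630.708  25.626 162.1  ] t 6.35 gap 55.33865099920904 F [ 1.658 -0.085  0.414]
turn [ 3.096  0.002 -0.003]
turn [-0.046  0.002  0.001]
offset [ -37.332 -296.254  130.641] jawyaw -1.2820338035839542 q6 1.137340433542964
```

>>> servo_tool --moves '[{"offset": [-3,-42,18.5],"angular": [0,0,0],"fingers": -0.3},{"offset": [-3,-42,18.5],"angular": [0,0,0],"fingers": -0.3},{"offset": [-3,-42,18.5],"angular": [0,0,0],"fingers": -0.3},{"offset": [-3,-42,18.5],"angular": [0,0,0],"fingers": -0.3},{"offset": [-3,-42,18.5],"angular": [0,0,0],"fingers": -0.3}]'

```text
time: 6.85
ee_pos: [481.7, 201.7, 177.7]
tcp_rot: [[0.002, 0.285, -0.959], [0.0, -0.959, -0.285], [-1.0, 0.0, -0.002]]
ft_force: [0.6, 0.6, -0.0]
finger_gap: 55.4
```

>>> servo_tool --moves '[{"offset": [0,-42,18.5],"angular": [0,0,0],"fingers": -0.3},{"offset": [0,-44,19],"angular": [0,0,0],"fingers": -0.3},{"offset": [0,0,0],"angular": [-0.046,0,0],"fingers": -0.3},{"offset": [0,0,0],"angular": [0,0,0],"fingers": -0.3},{"offset": [0,0,0],"angular": [0,0,0],"fingers": -0.3}]'

```text
time: 7.35
ee_pos: [422.9, 272.0, 177.0]
tcp_rot: [[0.001, 0.327, -0.945], [0.0, -0.945, -0.327], [-1.0, 0.0, -0.001]]
ft_force: [0.3, 0.3, -0.6]
finger_gap: 55.6
```

Run:
```python
from h import *
im,T=snap("w5"); go([422,273,3],0.3346+np.pi/2)
```

```text
tcp [423.067 271.789 176.788] t 7.4 gap 55.55670378077711 F [-0.149  0.297  0.289]
turn [ 3.14  -0.     0.001]
turn [-0.002 -0.001 -0.   ]
offset [173.788  -1.51    0.751] jawyaw -1.2380318858866737 q6 1.575766943242224
```

View pics/w5.png

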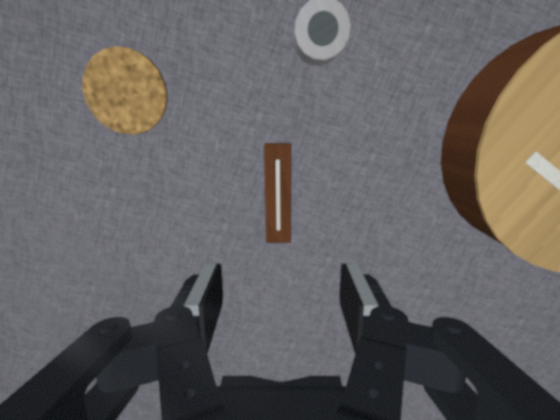

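The bridge is centred at (278,193), with the coaster at (124,90) and the weight at (322,29).

```bash
cat >> h.py <<'E'
def cs(m,roi):
    M=np.zeros_like(m);x0,y0,x1,y1=roi;M[y0:y1,x0:x1]=m[y0:y1,x0:x1]
    return max(cv2.findContours(M,0,2)[0],key=cv2.contourArea)
def box(k,z,T):
    r=cv2.minAreaRect(k);b=pix("wrist",cv2.boxPoints(r),z,T)[:,:2]
    L=[b[i]-b[i-1] for i in range(4)];v=max(L,key=np.linalg.norm)
    print("px",r[0],"c",b.mean(0),"len",np.linalg.norm(v),min(map(np.linalg.norm,L)),"dir",np.arctan2(v[1],v[0])%np.pi);return b
def load(fn):
    im=cv2.imread(f"pics/{fn}.png");return im,np.load(f"pics/{fn}.npy"),cv2.cvtColor(im,cv2.COLOR_BGR2HSV)
def ell(k,z,T):
    e=cv2.fitEllipse(cv2.convexHull(k));print("ell",e,pix("wrist",e[0],z,T)[0])
E
python3 - <<'E'
from h import *
im,T,hsv=load("w5")
box(cs(cv2.inRange(hsv,(0,80,0),(20,255,150)),(250,130,310,255)),10,T)
ell(cs(cv2.inRange(hsv,(8,80,60),(32,255,255)),(70,35,180,145)),6,T)
print(hsv[29,322],hsv[29,300],hsv[55,322],hsv[60,400])
ell(cs(cv2.inRange(hsv,(0,0,135),(180,25,255)),(285,0,360,75)),36,T)
ell(cs(cv2.inRange(im,(100,100,60),(255,255,255)),(285,0,360,75)),36,T)
E
```

```text
px (276.9999694824219, 192.49996948242188) c [420.975 275.582] len 96.95230511373539 24.153493352226214 dir 0.32010646041360413
ell ((124.2520751953125, 90.01659393310547), (78.13438415527344, 92.39813995361328), 141.87063598632812) [465.847 435.118   6.   ]
[94 22 91] [100   5 167] [110   5 166] [124  15 117]
ell ((322.0331115722656, 27.156993865966797), (56.00596618652344, 63.148658752441406), 7.634828567504883) [563.301 287.854  36.   ]
ell ((321.7516784667969, 37.248321533203125), (103.9494400024414, 104.65419006347656), 135.0) [556.864 285.542  36.   ]
```

>>> servo_tool --moves '[{"offset": [30,-3,0],"angular": [0,0,0],"fingers": -0.2},{"offset": [30,0,1],"angular": [0,0,0],"fingers": -0.2},{"offset": [30,0,0],"angular": [0,0,0],"fingers": -0.2},{"offset": [28,0,0],"angular": [0,0,0],"fingers": -0.2},{"offset": [20,0,0],"angular": [0,0,0],"fingers": -0.2}]'

```text
time: 7.9
ee_pos: [420.6, 273.8, 36.7]
tcp_rot: [[-0.002, 0.326, -0.945], [-0.001, -0.945, -0.326], [-1.0, 0.0, 0.002]]
ft_force: [-0.2, -0.1, 0.0]
finger_gap: 50.8
```

>>> servo_tool --moves '[{"offset": [12,0,0],"angular": [0,0,0],"fingers": -0.2},{"offset": [0,0,0],"angular": [0,0,0],"fingers": -0.2},{"offset": [0,0,0],"angular": [0,0,0],"fingers": -0.2},{"offset": [0,0,0],"angular": [0,0,0],"fingers": -0.2},{"offset": [0,0,0],"angular": [0,0,0],"fingers": -0.2}]'

```text
time: 8.4
ee_pos: [421.0, 274.9, 27.2]
tcp_rot: [[0.002, 0.329, -0.944], [0.001, -0.944, -0.329], [-1.0, -0.0, -0.002]]
ft_force: [-0.4, 0.0, -0.2]
finger_gap: 51.3
```

Run:
```python
from h import *
go([421.3,274.5,3],0.3346+np.pi/2)
```

```text
tcp [421.03  274.942  27.174] t 8.4 gap 51.34422733811159 F [-0.365  0.015 -0.208]
turn [-3.141 -0.    -0.003]
turn [ 0.    -0.002  0.   ]
offset [24.174  0.506 -0.069] jawyaw -1.2360627822666312 q6 1.5811899455278782
```

>>> servo_tool --moves '[{"offset": [12,0.3,0],"angular": [0,0,0],"fingers": -0.2},{"offset": [8,0,0],"angular": [0,0,0],"fingers": -0.2},{"offset": [4,0,0],"angular": [0,0,0],"fingers": -0.2},{"offset": [0,0,0],"angular": [0,0,0],"fingers": -0.2},{"offset": [0,0,0],"angular": [0,0,0],"fingers": 1}]'

```text
time: 8.9
ee_pos: [420.6, 274.5, 2.2]
tcp_rot: [[-0.0, 0.329, -0.944], [-0.0, -0.944, -0.329], [-1.0, 0.0, 0.0]]
ft_force: [-0.0, -0.2, -0.8]
finger_gap: 37.9
```

>>> servo_tool --moves '[{"offset": [0,0,0],"angular": [0,0,0],"fingers": 1},{"offset": [0,0,0],"angular": [0,0,0],"fingers": 1},{"offset": [0,0,0],"angular": [0,0,0],"fingers": 1},{"offset": [0,0,0],"angular": [0,0,0],"fingers": 1},{"offset": [-5,0,0],"angular": [0,0,0],"fingers": 1}]'

```text
time: 9.4
ee_pos: [420.2, 274.4, 7.0]
tcp_rot: [[-0.001, 0.329, -0.944], [-0.0, -0.944, -0.329], [-1.0, 0.0, 0.001]]
ft_force: [-0.4, -0.4, -1.3]
finger_gap: 24.4
```

Run:
```python
from h import *
go([534.8,51.9,150],-0.278)
```

```text
tcp [420.199 274.359   7.012] t 9.4 gap 24.449735356102128 F [-0.437 -0.42  -1.312]
turn [-0.958  0.001  0.001]
turn [ 2.184  0.001 -0.001]
offset [-143.021  247.769  -34.959] jawyaw -1.235943255537557 q6 1.580530533291815
```

>>> servo_tool --moves '[{"offset": [-25,0,0],"angular": [-0.137,0,0],"fingers": 1},{"offset": [-25,0,0],"angular": [-0.137,0,0],"fingers": 1},{"offset": [-25,0,0],"angular": [-0.137,0,0],"fingers": 1},{"offset": [-25,0,0],"angular": [-0.137,0,0],"fingers": 1},{"offset": [-25,0,0],"angular": [-0.137,0,0],"fingers": 1}]'

```text
time: 9.9
ee_pos: [420.3, 274.4, 133.4]
tcp_rot: [[-0.0, 0.855, -0.519], [-0.0, -0.519, -0.855], [-1.0, -0.0, 0.0]]
ft_force: [-0.3, 0.5, 0.1]
finger_gap: 24.3
```

>>> servo_tool --moves '[{"offset": [-25,0,0],"angular": [-0.137,0,0],"fingers": 1},{"offset": [-10,0,0],"angular": [-0.137,0,0],"fingers": 1},{"offset": [0,0,0],"angular": [0,0,0],"fingers": 1},{"offset": [0,0,0],"angular": [0,0,0],"fingers": 1},{"offset": [0,0,0],"angular": [0,0,0],"fingers": 1}]'

```text
time: 10.4
ee_pos: [420.2, 274.3, 166.4]
tcp_rot: [[-0.002, 0.961, -0.276], [-0.001, -0.276, -0.961], [-1.0, -0.001, 0.001]]
ft_force: [0.2, -1.1, -0.4]
finger_gap: 24.6
```

Run:
```python
from h import *
go([534.8,51.9,150],-0.278)
```

```text
tcp [420.163 274.304 166.369] t 10.4 gap 24.589178484771864 F [ 0.228 -1.089 -0.411]
turn [-0.002  0.001  0.001]
turn [ 3.14   0.002 -0.002]
offset [ 16.311 171.607 182.093] jawyaw -0.27971564394264514 q6 0.6241959703484423
```

>>> servo_tool --moves '[{"offset": [0,28.6,30.4],"angular": [0,0,0],"fingers": 1},{"offset": [0,28.6,30.4],"angular": [0,0,0],"fingers": 1},{"offset": [0,28.6,30.4],"angular": [0,0,0],"fingers": 1},{"offset": [0,28.6,30.4],"angular": [0,0,0],"fingers": 1},{"offset": [0,28.6,30.4],"angular": [0,0,0],"fingers": 1}]'

```text
time: 10.9
ee_pos: [516.8, 87.6, 166.5]
tcp_rot: [[-0.001, 0.961, -0.276], [0.0, -0.276, -0.961], [-1.0, -0.001, 0.0]]
ft_force: [0.6, 0.1, -0.4]
finger_gap: 24.3
```

>>> servo_tool --moves '[{"offset": [0,28.6,30.1],"angular": [0,0,0],"fingers": 1},{"offset": [20,0,0],"angular": [0,0,0],"fingers": 1},{"offset": [20,0,0],"angular": [0,0,0],"fingers": 1},{"offset": [0,0,0],"angular": [0,0,0],"fingers": 1},{"offset": [0,0,0],"angular": [0,0,0],"fingers": 1}]'

```text
time: 11.4
ee_pos: [535.8, 52.5, 127.2]
tcp_rot: [[-0.001, 0.962, -0.274], [0.0, -0.274, -0.962], [-1.0, -0.001, 0.0]]
ft_force: [0.9, 0.8, 0.4]
finger_gap: 24.4
```

Run:
```python
from h import *
im,T=snap("w6"); go([534.8,51.9,68],-0.278)
```

```text
tcp [536.124  52.577 127.901] t 11.45 gap 24.538968407069714 F [ 1.007 -0.492 -0.261]
turn [ 0.001 -0.    -0.001]
turn [-3.141  0.001 -0.   ]
offset [59.901 -1.123  1.017] jawyaw -0.27742220069390483 q6 0.15760035345840892
```

View pics/w6.png

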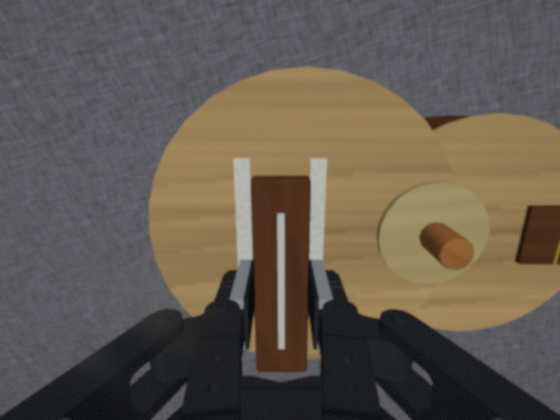

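The bridge is held parallel to the tapes between (243,205) and (318,205), and the cover lies over the soundhole at (434,232).

Run:
```python
from h import *
im,T,hsv=load("w6")
w=cv2.inRange(hsv,(0,0,140),(180,60,255))
for r in ((225,145,252,258),(308,145,335,258)): print(box(cs(w,r),65,T))
m=cv2.inRange(hsv,(24,60,100),(34,160,255));k=cs(m,(365,170,500,300));print(hsv[200,420],hsv[150,300],cv2.contourArea(k));ell(k,71,T)
```

```text
px (242.07501220703125, 207.49876403808594) c [515.733  74.316] len 67.59519005541107 10.620116721582356 dir 1.267986931034309
[[520.422 107.998]
 [530.691 105.289]
 [511.556  40.501]
 [500.265  43.478]]
px (316.3777770996094, 207.43240356445312) c [562.367  61.183] len 67.72839714852091 10.808387188411741 dir 1.295887678803996
[[547.277  30.55 ]
 [566.68   95.374]
 [576.948  91.997]
 [558.562  26.812]]
[ 22  91 159] [ 19 112 153] 1.0Traceback (most recent call last):
  File "<stdin>", line 5, in <module>
  File "h.py", line 41, in ell
    e=cv2.fitEllipse(cv2.convexHull(k));print("ell",e,pix("wrist",e[0],z,T)[0])
cv2.error: OpenCV(4.12.0) /io/opencv/modules/imgproc/src/shapedescr.cpp:361: error: (-201:Incorrect size of input array) There should be at least 5 points to fit the ellipse in function 'fitEllipseNoDirect'
```

>>> servo_tool --moves '[{"offset": [15,-0.5,0.5],"angular": [0,0,0],"fingers": 1},{"offset": [15,-0.4,0.3],"angular": [0,0,0],"fingers": 1},{"offset": [10,0,0],"angular": [0,0,0],"fingers": 1},{"offset": [0,0,0],"angular": [0,0,0],"fingers": 1},{"offset": [0,0,0],"angular": [0,0,0],"fingers": 1}]'

```text
time: 11.95
ee_pos: [535.2, 51.9, 88.0]
tcp_rot: [[0.001, 0.962, -0.273], [-0.0, -0.273, -0.962], [-1.0, 0.001, -0.0]]
ft_force: [0.8, -0.1, 0.0]
finger_gap: 24.6
```

Run:
```python
from h import *
go([534.9,52,67.5],-0.278)
```

```text
tcp [535.182  51.942  88.033] t 11.95 gap 24.605036983591933 F [ 0.82  -0.12   0.003]
turn [ 0.001 -0.    -0.001]
turn [-3.141  0.002 -0.   ]
offset [20.533 -0.308  0.024] jawyaw -0.2769310519906956 q6 0.15568492758860075
```

>>> servo_tool --moves '[{"offset": [12,0,0],"angular": [0,0,0],"fingers": 1},{"offset": [6,0,0],"angular": [0,0,0],"fingers": 1},{"offset": [2.5,0,0],"angular": [0,0,0],"fingers": 1},{"offset": [0,0,0],"angular": [0,0,0],"fingers": 1},{"offset": [0,0,0],"angular": [0,0,0],"fingers": 0}]'

```text
time: 12.45
ee_pos: [534.8, 51.9, 66.9]
tcp_rot: [[0.0, 0.962, -0.273], [-0.0, -0.273, -0.962], [-1.0, 0.0, -0.0]]
ft_force: [-0.4, 0.6, 0.1]
finger_gap: 38.1
```

>>> servo_tool --moves '[{"offset": [0,0,0],"angular": [0,0,0],"fingers": 0},{"offset": [0,0,0],"angular": [0,0,0],"fingers": 0},{"offset": [-10,0,0],"angular": [0,0,0],"fingers": 0},{"offset": [-30,0,0],"angular": [0,0,0],"fingers": 0},{"offset": [-40,0,0],"angular": [0,0,0],"fingers": -0.3}]'

```text
time: 12.95
ee_pos: [534.0, 51.9, 147.1]
tcp_rot: [[-0.003, 0.962, -0.274], [0.0, -0.274, -0.962], [-1.0, -0.003, 0.0]]
ft_force: [0.1, 0.5, 1.0]
finger_gap: 55.0
```

Run:
```python
from h import *
im,T=snap("w7"); im,T,hsv=load("w7")
k=cs(cv2.inRange(hsv,(0,80,0),(20,255,110)),(225,100,335,330));box(k,75,T)
go([587,-248,200],1.49+np.pi/2)
```

```text
px (281.4999694824219, 222.99996948242188) c [534.267  51.467] len 101.6359273459437 25.34965037082138 dir 1.2788871434164744
tcp [537.175  51.75  154.739] t 13.0 gap 55.627496910679696 F [2.401 0.13  7.586]
turn [ 2.946 -0.014  0.001]
turn [-0.196 -0.001 -0.009]
offset [-44.474 130.252 274.66 ] jawyaw -0.27679779078893 q6 0.15559558551010894
```

View pics/w7.png

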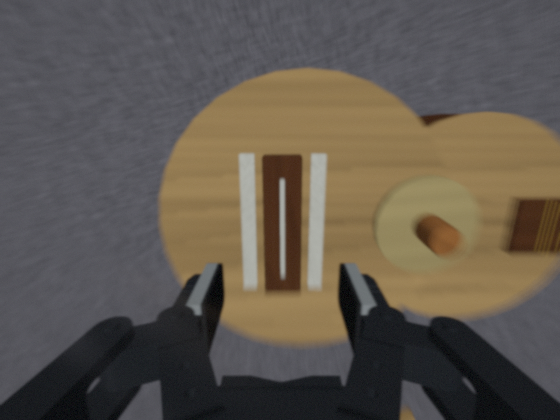

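The bridge sits midway between the strips at (282,222), with its ends level, and the cover sits at (428,225). The caul is next.

>>> servo_tool --moves '[{"offset": [-8,18.6,39.2],"angular": [0,0,0],"fingers": -0.3},{"offset": [-8,18.6,39.2],"angular": [0,0,0],"fingers": -0.3},{"offset": [-8,18.6,39.2],"angular": [0,0,0],"fingers": -0.3},{"offset": [-8,18.6,39.2],"angular": [0,0,0],"fingers": -0.3},{"offset": [-8,18.6,39.2],"angular": [0,0,0],"fingers": -0.3}]'

```text
time: 13.5
ee_pos: [570.7, -163.9, 187.8]
tcp_rot: [[0.001, 0.962, -0.274], [-0.0, -0.274, -0.962], [-1.0, 0.001, 0.0]]
ft_force: [0.6, 0.3, -0.5]
finger_gap: 55.5
```

>>> servo_tool --moves '[{"offset": [0,18.6,39.2],"angular": [0,0,0],"fingers": -0.3},{"offset": [0,18.6,39.2],"angular": [-0.098,0,0],"fingers": -0.3},{"offset": [20,0,0],"angular": [-0.098,0,0],"fingers": -0.3},{"offset": [20,0,0],"angular": [0,0,0],"fingers": -0.3},{"offset": [0,0,0],"angular": [0,0,0],"fingers": -0.3}]'

```text
time: 14.0
ee_pos: [583.9, -247.3, 144.5]
tcp_rot: [[-0.004, 0.997, -0.082], [0.003, -0.081, -0.997], [-1.0, -0.004, -0.002]]
ft_force: [0.0, 0.5, 1.3]
finger_gap: 56.1
```

Run:
```python
from h import *
im,T=snap("w8"); im,T,hsv=load("w8")
k=cs(cv2.inRange(hsv,(8,60,100),(32,255,255)),(200,60,370,330));b=box(k,22,T);print(b,hsv[200,280])
go([*b.mean(0),12],1.49+np.pi/2)
```

```text
px (285.0, 206.0) c [ 587.144 -248.102] len 78.9860158726642 30.702967549045223 dir 1.478054342585858
[[ 574.816 -207.528]
 [ 605.423 -209.946]
 [ 600.834 -288.761]
 [ 567.501 -286.175]] [ 19 104 187]
tcp [ 584.623 -247.446  146.415] t 14.05 gap 55.79286940508655 F [-0.093  0.077  0.775]
turn [3.141 0.003 0.001]
turn [-0.001 -0.001  0.002]
offset [134.41    2.784   0.572] jawyaw -0.08134153233118142 q6 -0.5032963089742024
```

View pics/w8.png

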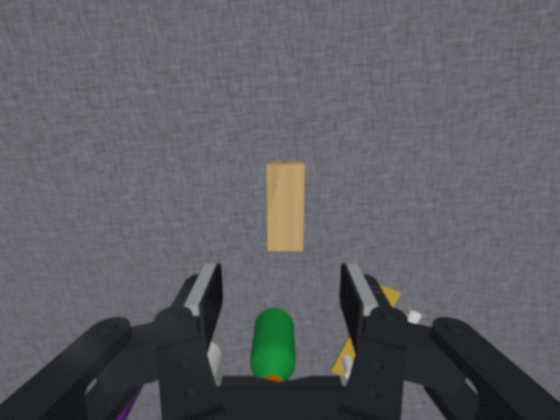

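The caul is centred at (285,206), aligned with the fingers and clear of everything around it.

>>> servo_tool --moves '[{"offset": [28,2.5,0.5],"angular": [0,0,0],"fingers": -0.3},{"offset": [28,0,0],"angular": [0,0,0],"fingers": -0.3},{"offset": [28,0,0],"angular": [0,0,0],"fingers": -0.3},{"offset": [20,0,0],"angular": [0,0,0],"fingers": -0.3},{"offset": [10,0,0],"angular": [0,0,0],"fingers": -0.3}]'

```text
time: 14.55
ee_pos: [587.6, -248.1, 32.6]
tcp_rot: [[-0.0, 0.997, -0.081], [0.0, -0.081, -0.997], [-1.0, -0.0, -0.0]]
ft_force: [-1.5, -0.0, 0.6]
finger_gap: 55.4
```

Run:
```python
from h import *
go([587,-247.8,6],1.49+np.pi/2)
```

```text
tcp [ 587.561 -248.085   32.587] t 14.55 gap 55.37297493333337 F [-1.452 -0.049  0.624]
turn [3.142 0.    0.   ]
turn [-0. -0.  0.]
offset [26.588 -0.576 -0.234] jawyaw -0.08080398565264549 q6 -0.5021055423492161
```

>>> servo_tool --moves '[{"offset": [14,0,0],"angular": [0,0,0],"fingers": -0.3},{"offset": [8,0,0],"angular": [0,0,0],"fingers": -0.3},{"offset": [4,0,0],"angular": [0,0,0],"fingers": -0.3},{"offset": [0,0,0],"angular": [0,0,0],"fingers": 1},{"offset": [0,0,0],"angular": [0,0,0],"fingers": 1}]'

```text
time: 15.05
ee_pos: [587.9, -248.6, 7.7]
tcp_rot: [[0.001, 0.997, -0.081], [-0.001, -0.081, -0.997], [-1.0, 0.001, 0.001]]
ft_force: [-0.1, -0.5, -0.6]
finger_gap: 30.9
```

>>> servo_tool --moves '[{"offset": [0,0,0],"angular": [0,0,0],"fingers": 1},{"offset": [0,0,0],"angular": [0,0,0],"fingers": 1},{"offset": [0,0,0],"angular": [0,0,0],"fingers": 1},{"offset": [-10,0,0],"angular": [0,0,0],"fingers": 1},{"offset": [-30,0,0],"angular": [0,0,0],"fingers": 1}]'

```text
time: 15.55
ee_pos: [585.9, -247.4, 45.0]
tcp_rot: [[-0.005, 0.997, -0.081], [0.003, -0.081, -0.997], [-1.0, -0.005, -0.003]]
ft_force: [0.1, 0.7, 0.1]
finger_gap: 30.8
```

>>> servo_tool --moves '[{"offset": [-30,0,0],"angular": [0,0,0],"fingers": 1},{"offset": [-30,0,0],"angular": [0,0,0],"fingers": 1},{"offset": [-30,0,0],"angular": [0.099,0,0],"fingers": 1},{"offset": [-30,0,0],"angular": [0.099,0,0],"fingers": 1},{"offset": [0,0,0],"angular": [0,0,0],"fingers": 1}]'

```text
time: 16.05
ee_pos: [588.7, -249.1, 171.8]
tcp_rot: [[0.007, 0.961, -0.277], [-0.004, -0.277, -0.961], [-1.0, 0.007, 0.002]]
ft_force: [0.2, -0.4, 0.1]
finger_gap: 30.9
```

Run:
```python
from h import *
go([534.6,51.8,180],-0.28)
```

```text
tcp [ 588.74  -249.101  171.838] t 16.05 gap 30.890043346344125 F [ 0.216 -0.414  0.111]
turn [-0.001  0.002 -0.007]
turn [ 3.14  -0.012 -0.004]
offset [  -9.798 -135.431 -274.047] jawyaw -0.28112644475150683 q6 -0.30211050065838596
```

>>> servo_tool --moves '[{"offset": [0,-19.3,-39.2],"angular": [0,0,0],"fingers": 1},{"offset": [0,-19.3,-39.2],"angular": [0,0,0],"fingers": 1},{"offset": [0,-19.3,-39.2],"angular": [0,0,0],"fingers": 1},{"offset": [0,-19.3,-39.2],"angular": [0,0,0],"fingers": 1},{"offset": [0,-19.3,-39.2],"angular": [0,0,0],"fingers": 1}]'

```text
time: 16.55
ee_pos: [547.6, -31.6, 166.4]
tcp_rot: [[-0.001, 0.962, -0.275], [0.0, -0.275, -0.962], [-1.0, -0.001, -0.0]]
ft_force: [0.9, 0.2, -0.5]
finger_gap: 31.0
```

>>> servo_tool --moves '[{"offset": [0,-19.3,-39.2],"angular": [0,0,0],"fingers": 1},{"offset": [0,-19.3,-39.2],"angular": [0,0,0],"fingers": 1},{"offset": [30,0,0],"angular": [0,0,0],"fingers": 1},{"offset": [25,0,0],"angular": [0,0,0],"fingers": 1},{"offset": [10,0,0],"angular": [0,0,0],"fingers": 1}]'

```text
time: 17.05
ee_pos: [531.6, 53.1, 99.5]
tcp_rot: [[-0.004, 0.962, -0.274], [0.0, -0.274, -0.962], [-1.0, -0.004, 0.001]]
ft_force: [-0.3, 0.6, -0.8]
finger_gap: 30.5
```

>>> servo_tool --moves '[{"offset": [0,0,0],"angular": [0,0,0],"fingers": 1},{"offset": [0,0,0],"angular": [0,0,0],"fingers": 1},{"offset": [0,0,0],"angular": [0,0,0],"fingers": 1},{"offset": [0,0,0],"angular": [0,0,0],"fingers": 1},{"offset": [0,0,0],"angular": [0,0,0],"fingers": 1}]'

```text
time: 17.55
ee_pos: [533.4, 52.6, 102.4]
tcp_rot: [[0.001, 0.961, -0.275], [-0.0, -0.275, -0.961], [-1.0, 0.001, -0.0]]
ft_force: [0.4, -0.6, -0.8]
finger_gap: 31.0
```

Run:
```python
from h import *
go([534.6,51.8,82],-0.282)
```

```text
tcp [533.38   52.552 102.365] t 17.55 gap 31.022896273704898 F [ 0.355 -0.557 -0.797]
turn [ 0.003 -0.    -0.001]
turn [-3.139  0.002 -0.   ]
offset [20.366  1.359  0.391] jawyaw -0.2790274104527276 q6 0.15849993011248817
```

>>> servo_tool --moves '[{"offset": [10,1.3,0.4],"angular": [0,0,0],"fingers": 1},{"offset": [7,0,0],"angular": [0,0,0],"fingers": 1},{"offset": [3,0,0],"angular": [0,0,0],"fingers": 1},{"offset": [0,0,0],"angular": [0,0,0],"fingers": 1},{"offset": [0,0,0],"angular": [0,0,0],"fingers": 1}]'

```text
time: 18.05
ee_pos: [533.9, 51.9, 82.5]
tcp_rot: [[-0.001, 0.961, -0.275], [-0.0, -0.275, -0.961], [-1.0, -0.001, 0.0]]
ft_force: [-6.6, 0.3, 14.1]
finger_gap: 30.9
```

>>> servo_tool --moves '[{"offset": [0,0,0],"angular": [0,0,0],"fingers": 0},{"offset": [0,0,0],"angular": [0,0,0],"fingers": 0},{"offset": [0,0,0],"angular": [0,0,0],"fingers": 0},{"offset": [-10,0,0],"angular": [0,0,0],"fingers": -0.1},{"offset": [-30,0,0],"angular": [0,0,0],"fingers": -0.1}]'

```text
time: 18.55
ee_pos: [533.0, 52.0, 120.6]
tcp_rot: [[-0.005, 0.961, -0.275], [0.001, -0.275, -0.961], [-1.0, -0.005, 0.001]]
ft_force: [0.8, 0.5, 0.8]
finger_gap: 47.0
```

>>> servo_tool --moves '[{"offset": [-30,0,0],"angular": [0,0,0],"fingers": -0.3},{"offset": [-25,0,0],"angular": [0,0,0],"fingers": -0.3},{"offset": [0,0,0],"angular": [0,0,0],"fingers": -0.3},{"offset": [0,0,0],"angular": [0,0,0],"fingers": -0.3},{"offset": [0,0,0],"angular": [0,0,0],"fingers": -0.3}]'

```text
time: 19.05
ee_pos: [533.8, 52.0, 175.9]
tcp_rot: [[-0.002, 0.961, -0.275], [0.0, -0.275, -0.961], [-1.0, -0.002, 0.0]]
ft_force: [-0.6, -0.4, -0.4]
finger_gap: 55.6
```

Run:
```python
from h import *
im,T=snap("w9"); im,T,hsv=load("w9")
k=cs(cv2.inRange(hsv,(16,60,185),(32,255,255)),(255,120,315,330));b=box(k,97,T);print(b)
go([561,288,190],-0.28)
```

```text
Traceback (most recent call last):
  File "h.py", line 33, in cs
    return max(cv2.findContours(M,0,2)[0],key=cv2.contourArea)
ValueError: max() iterable argument is empty
```

View pics/w9.png

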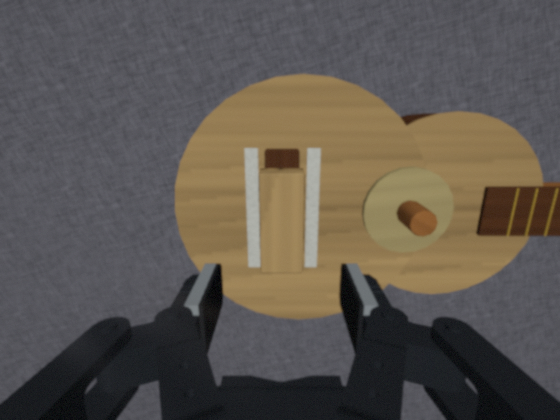

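The caul lies on the bridge, spanning about (260–303, 170–272), with the bridge end showing at (282,158). I'll compute its centre from the corners.

Run:
```python
from h import *
im,T,hsv=load("w9")
b=pix("wrist",[(260,173),(303,172),(262,272),(302,272)],97,T);print(b,b.mean(0))
print("bridge far end",pix("wrist",[(265,150),(299,150)],75,T))
for r in range(164,178): print(r,im[r,275],end=" ")
print();
for r in range(266,278): print(r,im[r,275],end=" ")
go([561,288,190],-0.28)
```

```text
[[530.142  91.202  97.   ]
 [558.558  83.855  97.   ]
 [509.728  19.02   97.   ]
 [538.633  10.839  97.   ]] [534.265  51.229  97.   ]
bridge far end [[536.163 103.032  75.   ]
 [560.189  96.212  75.   ]]
164 [25 42 72] 165 [23 42 70] 166 [30 50 75] 167 [41 63 88] 168 [ 50  83 108] 169 [ 63  99 122] 170 [ 70 105 128] 171 [ 71 106 129] 172 [ 72 109 133] 173 [ 80 118 142] 174 [ 85 125 149] 175 [ 85 126 151] 176 [ 84 127 151] 177 [ 86 127 152] 
266 [ 89 134 160] 267 [ 89 134 159] 268 [ 90 133 159] 269 [ 90 134 159] 270 [ 92 136 160] 271 [ 89 131 156] 272 [ 84 125 149] 273 [ 84 125 150] 274 [ 87 130 155] 275 [ 90 132 158] 276 [ 89 132 159] 277 [ 89 133 158] tcp [533.766  51.947 175.821] t 19.1 gap 55.706185605081416 F [ 0.758  0.297 -0.025]
turn [0.001 0.    0.002]
turn [-3.141 -0.003  0.   ]
offset [ -14.172  -38.861 -234.42 ] jawyaw -0.2790257554026026 q6 0.15743279960465992
```

>>> servo_tool --moves '[{"offset": [-3,-7.8,-46.8],"angular": [0,0,0],"fingers": -0.7},{"offset": [-3,-7.8,-46.8],"angular": [0,0,0],"fingers": -0.7},{"offset": [-3,-7.8,-46.8],"angular": [0,0,0],"fingers": -0.7},{"offset": [-3,-7.8,-46.8],"angular": [0,0,0],"fingers": -0.7},{"offset": [0,-7.7,-46.8],"angular": [0,0,0],"fingers": -0.7}]'

```text
time: 19.6
ee_pos: [561.1, 289.5, 188.3]
tcp_rot: [[-0.001, 0.961, -0.275], [-0.0, -0.275, -0.961], [-1.0, -0.001, 0.001]]
ft_force: [0.7, -0.7, 1.4]
finger_gap: 72.4
```

>>> servo_tool --moves '[{"offset": [20,0,0],"angular": [0,0,0],"fingers": -0.7},{"offset": [20,0,0],"angular": [0,0,0],"fingers": -0.7},{"offset": [0,0,0],"angular": [0,0,0],"fingers": -0.7},{"offset": [0,0,0],"angular": [0,0,0],"fingers": -0.7},{"offset": [0,0,0],"angular": [0,0,0],"fingers": -0.7}]'

```text
time: 20.1
ee_pos: [561.8, 287.4, 149.9]
tcp_rot: [[0.001, 0.961, -0.276], [0.0, -0.276, -0.961], [-1.0, 0.001, -0.001]]
ft_force: [-0.4, 0.1, 0.4]
finger_gap: 72.4
```

Run:
```python
from h import *
im,T=snap("w10"); im,T,hsv=load("w10")
go([561,288,8])
```

```text
tcp [561.796 287.409 149.934] t 20.15 gap 72.81895527179638 F [ 0.105 -0.264  0.549]
offset [141.933  -1.129  -0.216] jawyaw -0.2794805373544366 q6 0.5669769730507438
```

View pics/w10.png

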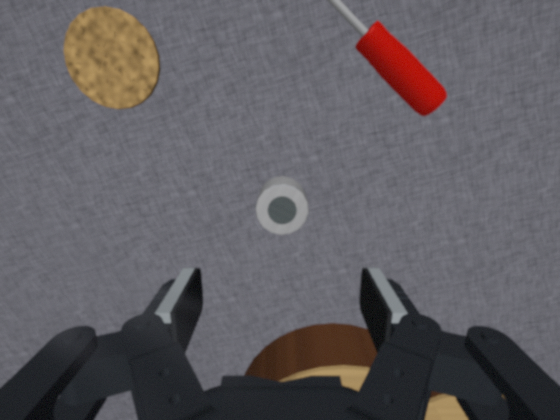

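The weight's top circle is at (282,209), the coaster at (112,57), and the screwdriver is well clear.

Run:
```python
from h import *
im,T,hsv=load("w10")
w=pix("wrist",(282,209),36,T)[0];print(w)
ell(cs(cv2.inRange(hsv,(8,80,60),(32,255,255)),(50,0,180,120)),6,T)
go([w[0],w[1],8])
```

```text
[563.263 287.912  36.   ]
ell ((111.35301971435547, 57.17232894897461), (88.90863037109375, 107.53003692626953), 145.23886108398438) [465.429 436.518   6.   ]
tcp [561.796 287.409 149.934] t 20.15 gap 72.81895527179638 F [ 0.105 -0.264  0.549]
offset [141.937   1.071  -0.755] jawyaw -0.2794805373544366 q6 0.5669769730507438
```

>>> servo_tool --moves '[{"offset": [28,1,-0.7],"angular": [0,0,0],"fingers": -0.7},{"offset": [28,0,0],"angular": [0,0,0],"fingers": -0.7},{"offset": [28,0,0],"angular": [0,0,0],"fingers": -0.7},{"offset": [20,0,0],"angular": [0,0,0],"fingers": -0.7},{"offset": [10,0,0],"angular": [0,0,0],"fingers": -0.7}]'

```text
time: 20.65
ee_pos: [562.1, 287.7, 33.7]
tcp_rot: [[-0.001, 0.961, -0.276], [-0.0, -0.276, -0.961], [-1.0, -0.001, 0.001]]
ft_force: [-0.5, 0.5, 1.2]
finger_gap: 72.5
```

>>> servo_tool --moves '[{"offset": [12,0,0],"angular": [0,0,0],"fingers": -0.7},{"offset": [8,0,0],"angular": [0,0,0],"fingers": -0.7},{"offset": [0,0,0],"angular": [0,0,0],"fingers": -0.7},{"offset": [0,0,0],"angular": [0,0,0],"fingers": -0.7},{"offset": [0,0,0],"angular": [0,0,0],"fingers": -0.7}]'

```text
time: 21.15
ee_pos: [562.9, 288.1, 15.6]
tcp_rot: [[0.001, 0.961, -0.275], [0.0, -0.275, -0.961], [-1.0, 0.001, -0.001]]
ft_force: [-0.2, -0.1, 1.0]
finger_gap: 72.5
```

Run:
```python
from h import *
go([563,288,7])
```

```text
tcp [562.895 288.11   15.626] t 21.15 gap 72.49675302749449 F [-0.187 -0.143  1.032]
offset [8.626 0.121 0.083] jawyaw -0.2789685289261206 q6 0.567058476505286
```

>>> servo_tool --newtons 80 --moves '[{"offset": [6,0,0],"angular": [0,0,0],"fingers": -0.7},{"offset": [2.5,0,0],"angular": [0,0,0],"fingers": -0.7},{"offset": [0,0,0],"angular": [0,0,0],"fingers": 1},{"offset": [0,0,0],"angular": [0,0,0],"fingers": 1},{"offset": [0,0,0],"angular": [0,0,0],"fingers": 1}]'

```text
time: 21.65
ee_pos: [562.7, 288.0, 6.7]
tcp_rot: [[0.001, 0.961, -0.275], [0.0, -0.275, -0.961], [-1.0, 0.001, -0.0]]
ft_force: [-0.5, -0.3, 1.8]
finger_gap: 42.3
```

>>> servo_tool --moves '[{"offset": [0,0,0],"angular": [0,0,0],"fingers": 1},{"offset": [0,0,0],"angular": [0,0,0],"fingers": 1},{"offset": [0,0,0],"angular": [0,0,0],"fingers": 1},{"offset": [-15,0,0],"angular": [0,0,0],"fingers": 1},{"offset": [-25,0,0],"angular": [0,0,0],"fingers": 1}]'

```text
time: 22.15
ee_pos: [560.9, 287.5, 45.2]
tcp_rot: [[-0.005, 0.961, -0.275], [-0.001, -0.275, -0.961], [-1.0, -0.004, 0.003]]
ft_force: [0.4, 0.5, -2.7]
finger_gap: 42.0
```

>>> servo_tool --moves '[{"offset": [-30,0,0],"angular": [0,0,0],"fingers": 1},{"offset": [-30,0,0],"angular": [0,0,0],"fingers": 1},{"offset": [-30,0,0],"angular": [0,0,0],"fingers": 1},{"offset": [-20,0,0],"angular": [0,0,0],"fingers": 1},{"offset": [0,0,0],"angular": [0,0,0],"fingers": 1}]'

```text
time: 22.65
ee_pos: [563.2, 288.3, 159.5]
tcp_rot: [[0.005, 0.961, -0.275], [0.001, -0.275, -0.961], [-1.0, 0.004, -0.003]]
ft_force: [0.8, 0.8, -3.4]
finger_gap: 42.2
```

Run:
```python
from h import *
go([534.3,51.5,150])
```

```text
tcp [563.228 288.307 159.469] t 22.65 gap 42.18272174121579 F [ 0.796  0.764 -3.449]
offset [  8.997  37.341 235.645] jawyaw -0.27888344589204095 q6 0.5670803755901744
```

>>> servo_tool --moves '[{"offset": [0,6.2,39.3],"angular": [0,0,0],"fingers": 1},{"offset": [0,6.2,39.3],"angular": [0,0,0],"fingers": 1},{"offset": [0,6.2,39.3],"angular": [0,0,0],"fingers": 1},{"offset": [0,6.2,39.3],"angular": [0,0,0],"fingers": 1},{"offset": [0,6.2,39.3],"angular": [0,0,0],"fingers": 1}]'

```text
time: 23.15
ee_pos: [536.8, 89.1, 154.9]
tcp_rot: [[-0.003, 0.961, -0.275], [0.0, -0.275, -0.961], [-1.0, -0.003, 0.001]]
ft_force: [1.4, 0.3, -3.7]
finger_gap: 42.0
```

>>> servo_tool --moves '[{"offset": [0,6.2,39.2],"angular": [0,0,0],"fingers": 1},{"offset": [15,0,0],"angular": [0,0,0],"fingers": 1},{"offset": [10,0,0],"angular": [0,0,0],"fingers": 1},{"offset": [0,0,0],"angular": [0,0,0],"fingers": 1},{"offset": [0,0,0],"angular": [0,0,0],"fingers": 1}]'

```text
time: 23.65
ee_pos: [533.1, 51.9, 130.9]
tcp_rot: [[-0.001, 0.962, -0.274], [0.0, -0.274, -0.962], [-1.0, -0.001, 0.0]]
ft_force: [-0.1, 0.5, -3.7]
finger_gap: 42.3
```

>>> servo_tool --moves '[{"offset": [0,0,0],"angular": [0,0,0],"fingers": 1},{"offset": [0,0,0],"angular": [0,0,0],"fingers": 1},{"offset": [0,0,0],"angular": [0,0,0],"fingers": 1},{"offset": [0,0,0],"angular": [0,0,0],"fingers": 1},{"offset": [0,0,0],"angular": [0,0,0],"fingers": 1}]'

```text
time: 24.15
ee_pos: [533.3, 51.2, 131.4]
tcp_rot: [[0.0, 0.961, -0.275], [-0.0, -0.275, -0.961], [-1.0, 0.0, -0.0]]
ft_force: [-0.2, 0.8, -4.0]
finger_gap: 42.1
```

Run:
```python
from h import *
go([534.3,51.5,104])
```

```text
tcp [533.34   51.161 131.395] t 24.15 gap 42.1212037173691 F [-0.22   0.792 -3.999]
offset [27.395  0.825 -0.589] jawyaw -0.27893237389458303 q6 0.15575339041076305
```

>>> servo_tool --moves '[{"offset": [10,0.8,-0.5],"angular": [0,0,0],"fingers": 1},{"offset": [8,0,0],"angular": [0,0,0],"fingers": 1},{"offset": [5,0,0],"angular": [0,0,0],"fingers": 1},{"offset": [2.5,0,0],"angular": [0,0,0],"fingers": 1},{"offset": [0,0,0],"angular": [0,0,0],"fingers": 1}]'

```text
time: 24.65
ee_pos: [534.0, 51.4, 105.3]
tcp_rot: [[-0.001, 0.961, -0.275], [0.0, -0.275, -0.961], [-1.0, -0.001, 0.0]]
ft_force: [-0.1, -0.1, -4.1]
finger_gap: 42.1
```

>>> servo_tool --moves '[{"offset": [0.5,0,0],"angular": [0,0,0],"fingers": 1},{"offset": [0,0,0],"angular": [0,0,0],"fingers": 1},{"offset": [0,0,0],"angular": [0,0,0],"fingers": 1},{"offset": [0,0,0],"angular": [0,0,0],"fingers": 1},{"offset": [0,0,0],"angular": [0,0,0],"fingers": 1}]'

```text
time: 25.15
ee_pos: [534.3, 51.4, 105.4]
tcp_rot: [[0.0, 0.961, -0.275], [-0.0, -0.275, -0.961], [-1.0, 0.0, -0.0]]
ft_force: [0.4, -0.5, -2.2]
finger_gap: 42.1
```

Contact is starting; one more millimetre, then release.

>>> servo_tool --moves '[{"offset": [0.8,0,0],"angular": [0,0,0],"fingers": 1},{"offset": [0,0,0],"angular": [0,0,0],"fingers": 1},{"offset": [0,0,0],"angular": [0,0,0],"fingers": -0.3},{"offset": [0,0,0],"angular": [0,0,0],"fingers": -0.4},{"offset": [0,0,0],"angular": [0,0,0],"fingers": -0.4}]'

```text
time: 25.65
ee_pos: [534.5, 51.4, 104.9]
tcp_rot: [[0.001, 0.961, -0.275], [-0.0, -0.275, -0.961], [-1.0, 0.001, -0.0]]
ft_force: [-0.4, -0.1, 0.6]
finger_gap: 59.8
```

>>> servo_tool --moves '[{"offset": [0,0,0],"angular": [0,0,0],"fingers": -0.4},{"offset": [-10,0,0],"angular": [0,0,0],"fingers": -0.4},{"offset": [-25,0,0],"angular": [0,0,0],"fingers": -0.4},{"offset": [-25,0,0],"angular": [0,0,0],"fingers": -0.4},{"offset": [-25,0,0],"angular": [0,0,0],"fingers": -0.4}]'

```text
time: 26.15
ee_pos: [534.2, 51.4, 191.3]
tcp_rot: [[0.001, 0.961, -0.275], [-0.0, -0.275, -0.961], [-1.0, 0.001, -0.0]]
ft_force: [0.2, 0.2, 0.7]
finger_gap: 59.4
```

>>> servo_tool --moves '[{"offset": [-15,0,0],"angular": [0,0,0],"fingers": -0.4},{"offset": [0,0,0],"angular": [0,0,0],"fingers": -0.4},{"offset": [0,0,0],"angular": [0,0,0],"fingers": -0.4},{"offset": [0,0,0],"angular": [0,0,0],"fingers": -0.4},{"offset": [0,0,0],"angular": [0,0,0],"fingers": -0.4}]'

```text
time: 26.65
ee_pos: [533.9, 51.4, 203.6]
tcp_rot: [[-0.002, 0.961, -0.275], [0.0, -0.275, -0.961], [-1.0, -0.002, 0.0]]
ft_force: [-0.3, 0.1, -0.0]
finger_gap: 59.6
```

Run:
```python
from h import *
im,T=snap("w11"); go([491,-403,220],np.radians(125))
```

```text
tcp [533.95   51.407 203.765] t 26.7 gap 59.63294685370435 F [-0.137  0.099 -0.099]
turn [-2.461 -0.002  0.001]
turn [0.681 0.001 0.001]
offset [-16.248  83.831 448.667] jawyaw -0.27900396865159666 q6 0.15645062016492256
```

View pics/w11.png

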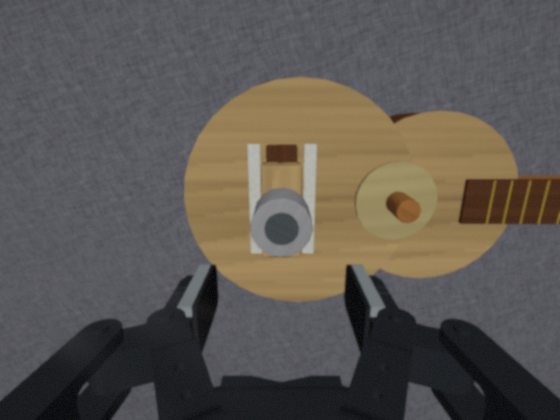

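The weight stands on the caul, its top at (282,228), and the cover is at (396,201). I'll check those numbers and head for the bottle.

>>> servo_tool --moves '[{"offset": [-3,8.4,44.9],"angular": [0,0,0],"fingers": -0.4},{"offset": [-3,8.4,44.9],"angular": [0,0,0],"fingers": -0.4},{"offset": [-3,8.4,44.9],"angular": [0,0,0],"fingers": -0.4},{"offset": [-3,8.4,44.9],"angular": [0,0,0],"fingers": -0.4},{"offset": [-3,8.4,44.9],"angular": [0,0,0],"fingers": -0.4}]'

```text
time: 27.2
ee_pos: [512.2, -177.7, 219.3]
tcp_rot: [[-0.0, 0.961, -0.275], [0.0, -0.275, -0.961], [-1.0, -0.0, -0.0]]
ft_force: [-0.4, 0.3, -0.1]
finger_gap: 59.8
```

>>> servo_tool --moves '[{"offset": [0,8.4,44.9],"angular": [0,0,0],"fingers": -0.4},{"offset": [0,8.4,44.9],"angular": [0,0,0],"fingers": -0.4},{"offset": [0,8.4,44.9],"angular": [0,0,0],"fingers": -0.4},{"offset": [0,8.4,44.9],"angular": [0,0,0],"fingers": -0.4},{"offset": [0,8.4,44.9],"angular": [0,0,0],"fingers": -0.4}]'

```text
time: 27.7
ee_pos: [490.7, -405.2, 219.0]
tcp_rot: [[-0.0, 0.961, -0.276], [0.001, -0.276, -0.961], [-1.0, -0.001, -0.001]]
ft_force: [0.2, 0.5, 0.2]
finger_gap: 59.6
```

>>> servo_tool --moves '[{"offset": [0,0,0],"angular": [0.137,0,0],"fingers": -0.4},{"offset": [0,0,0],"angular": [0.136,0,0],"fingers": -0.4},{"offset": [0,0,0],"angular": [0.136,0,0],"fingers": -0.4},{"offset": [0,0,0],"angular": [0.136,0,0],"fingers": -0.4},{"offset": [0,0,0],"angular": [0.136,0,0],"fingers": -0.4}]'

```text
time: 28.2
ee_pos: [491.2, -403.3, 218.9]
tcp_rot: [[-0.001, 0.569, -0.822], [0.001, -0.822, -0.569], [-1.0, -0.001, 0.0]]
ft_force: [1.0, -1.1, 0.3]
finger_gap: 60.1
```

Run:
```python
from h import *
im,T,hsv=load("w11"); print("weight",pix("wrist",(282,228),133,T),"cover",pix("wrist",(396.5,200.5),71,T),"knobtop",pix("wrist",(405,208),101,T))
im,T=snap("w12"); go([491,-403,45],np.radians(125))
```

```text
weight [[534.677  51.07  133.   ]] cover [[631.165  26.775  71.   ]] knobtop [[628.177  29.753 101.   ]]
tcp [ 491.208 -403.351  218.897] t 28.25 gap 59.70772160022494 F [-0.21   0.362  0.499]
turn [ 3.129  0.002 -0.   ]
turn [-0.012  0.     0.001]
offset [173.898  -0.235  -0.04 ] jawyaw -0.972332313689092 q6 0.10080622792598097
```

View pics/w12.png

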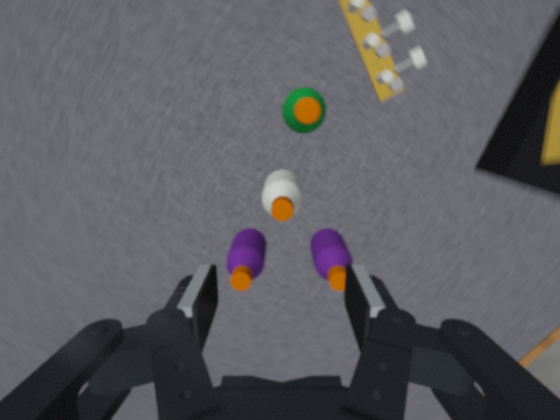

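The white bottle's cap is at (282,209), with purple at (241,278) and (340,278) and green at (307,110). I'm checking clearances to the neighbours in tool axes.

Run:
```python
from h import *
im,T,hsv=load("w12"); R=sense()["tcp_rot"]
c=pix("wrist",[(282,209),(241,278),(340,278),(307,110)],94,T); print(c); print("rel to white, tool",((c-c[0])@R)[:,1:])
print("base check (body ~ z 0 far edge)",pix("wrist",[(282,170)],10,T))
go([*c[0][:2],40],np.radians(125))
```

```text
[[ 489.375 -405.44    94.   ]
 [ 414.16  -412.271   94.   ]
 [ 465.727 -486.323   94.   ]
 [ 566.348 -375.501   94.   ]]
rel to white, tool [[  0.      0.   ]
 [-36.731  65.991]
 [ 53.502  65.106]
 [ 18.628 -80.462]]
base check (body ~ z 0 far edge) [[ 505.047 -394.78    10.   ]]
tcp [ 491.208 -403.351  218.897] t 28.25 gap 59.70772160022494 F [-0.21   0.362  0.499]
turn [ 3.129  0.002 -0.   ]
turn [-0.012  0.     0.001]
offset [178.897   0.871   2.676] jawyaw -0.972332313689092 q6 0.10080622792598097
```

>>> servo_tool --newtons 40 --moves '[{"offset": [28,0.9,2.6],"angular": [0,0,0],"fingers": -0.4},{"offset": [28,0,0],"angular": [0,0,0],"fingers": -0.4},{"offset": [28,0,0],"angular": [0,0,0],"fingers": -0.4},{"offset": [20,0,0],"angular": [0,0,0],"fingers": -0.4},{"offset": [15,0,0],"angular": [0,0,0],"fingers": -0.4}]'

```text
time: 28.75
ee_pos: [489.3, -405.1, 98.4]
tcp_rot: [[-0.002, 0.576, -0.818], [0.002, -0.818, -0.576], [-1.0, -0.002, 0.0]]
ft_force: [-0.1, 0.2, -0.5]
finger_gap: 59.8
```

>>> servo_tool --moves '[{"offset": [0,0,0],"angular": [0,0,0],"fingers": -0.4},{"offset": [0,0,0],"angular": [0,0,0],"fingers": -0.4},{"offset": [0,0,0],"angular": [0,0,0],"fingers": -0.4},{"offset": [0,0,0],"angular": [0,0,0],"fingers": -0.4},{"offset": [0,0,0],"angular": [0,0,0],"fingers": -0.4}]'

```text
time: 29.25
ee_pos: [489.9, -405.8, 101.1]
tcp_rot: [[0.001, 0.574, -0.819], [-0.001, -0.819, -0.574], [-1.0, 0.001, -0.0]]
ft_force: [-0.3, -0.8, 0.4]
finger_gap: 59.8
```

Run:
```python
from h import *
go([489.2,-405.6,32])
```

```text
tcp [ 489.864 -405.761  101.117] t 29.25 gap 59.778180423140626 F [-0.307 -0.817  0.377]
offset [69.117 -0.582  0.458] jawyaw -0.9596741719634088 q6 0.0840330805491649
```

>>> servo_tool --moves '[{"offset": [20,-0.5,0.4],"angular": [0,0,0],"fingers": -0.4},{"offset": [20,0,0],"angular": [0,0,0],"fingers": -0.4},{"offset": [16,0,0],"angular": [0,0,0],"fingers": -0.4},{"offset": [8,0,0],"angular": [0,0,0],"fingers": -0.4},{"offset": [4,0,0],"angular": [0,0,0],"fingers": -0.4}]'

```text
time: 29.75
ee_pos: [489.1, -405.4, 32.2]
tcp_rot: [[-0.0, 0.574, -0.819], [0.0, -0.819, -0.574], [-1.0, -0.0, 0.0]]
ft_force: [-0.5, 0.4, 0.4]
finger_gap: 59.7
```

>>> servo_tool --moves '[{"offset": [0,0,0],"angular": [0,0,0],"fingers": -0.4},{"offset": [0,0,0],"angular": [0,0,0],"fingers": 1},{"offset": [0,0,0],"angular": [0,0,0],"fingers": 1},{"offset": [0,0,0],"angular": [0,0,0],"fingers": 1},{"offset": [0,0,0],"angular": [0,0,0],"fingers": 1}]'

```text
time: 30.25
ee_pos: [489.5, -405.9, 33.7]
tcp_rot: [[0.001, 0.574, -0.819], [-0.002, -0.819, -0.574], [-1.0, 0.002, -0.0]]
ft_force: [-0.8, 0.3, 6.4]
finger_gap: 38.8
```

>>> servo_tool --moves '[{"offset": [0,0,0],"angular": [0,0,0],"fingers": 1},{"offset": [0,0,0],"angular": [0,0,0],"fingers": 1},{"offset": [-10,0,0],"angular": [0,0,0],"fingers": 1},{"offset": [-30,0,0],"angular": [0,0,0],"fingers": 1},{"offset": [-30,0,0],"angular": [0,0,0],"fingers": 1}]'

```text
time: 30.75
ee_pos: [488.8, -405.1, 103.4]
tcp_rot: [[-0.001, 0.574, -0.819], [0.001, -0.819, -0.574], [-1.0, -0.001, 0.0]]
ft_force: [-0.5, 0.9, -0.4]
finger_gap: 39.0
```

>>> servo_tool --moves '[{"offset": [-30,0,0],"angular": [0,0,0],"fingers": 1},{"offset": [-30,0,0],"angular": [0,0,0],"fingers": 1},{"offset": [-30,0,0],"angular": [0,0,0],"fingers": 1},{"offset": [-30,0,0],"angular": [0,0,0],"fingers": 1},{"offset": [-30,0,0],"angular": [0,0,0],"fingers": 1}]'

```text
time: 31.25
ee_pos: [488.8, -405.1, 254.3]
tcp_rot: [[0.0, 0.573, -0.819], [-0.0, -0.819, -0.573], [-1.0, 0.0, -0.0]]
ft_force: [-0.6, -0.0, -0.3]
finger_gap: 38.7
```

Run:
```python
from h import *
go([400,0,250]);go([465.7,435.8,250])
```

```text
tcp [ 488.845 -405.135  254.321] t 31.25 gap 38.68924827340155 F [-0.561 -0.049 -0.312]
offset [   4.275 -382.843 -159.562] jawyaw -0.9600280444038801 q6 0.08377685353205033
tcp [ 488.845 -405.135  254.321] t 31.25 gap 38.68924827340155 F [-0.561 -0.049 -0.312]
offset [   4.239 -702.175 -463.313] jawyaw -0.9600280444038801 q6 0.08377685353205033
```

>>> servo_tool --moves '[{"offset": [0,-35.1,-23.2],"angular": [0,0,0],"fingers": 1},{"offset": [0,-35.1,-23.2],"angular": [0,0,0],"fingers": 1},{"offset": [0,-35.1,-23.2],"angular": [0,0,0],"fingers": 1},{"offset": [0,-35.1,-23.2],"angular": [0,0,0],"fingers": 1},{"offset": [0,-35.1,-23.2],"angular": [0,0,0],"fingers": 1}]'

```text
time: 31.75
ee_pos: [483.0, -193.4, 253.0]
tcp_rot: [[0.0, 0.573, -0.819], [-0.0, -0.819, -0.573], [-1.0, 0.0, -0.0]]
ft_force: [0.8, -0.3, -0.7]
finger_gap: 38.3
```

>>> servo_tool --moves '[{"offset": [0,-35.1,-23.2],"angular": [0,0,0],"fingers": 1},{"offset": [0,-35.1,-23.2],"angular": [0,0,0],"fingers": 1},{"offset": [0,-35.1,-23.2],"angular": [0,0,0],"fingers": 1},{"offset": [0,-35.1,-23.2],"angular": [0,0,0],"fingers": 1},{"offset": [0,-35.1,-23.2],"angular": [0,0,0],"fingers": 1}]'

```text
time: 32.25
ee_pos: [477.3, 16.9, 253.1]
tcp_rot: [[0.001, 0.573, -0.819], [-0.0, -0.819, -0.573], [-1.0, 0.001, -0.001]]
ft_force: [1.7, -0.1, -0.9]
finger_gap: 38.3
```

>>> servo_tool --moves '[{"offset": [0,-35.1,-23.2],"angular": [0,0,0],"fingers": 1},{"offset": [0,-35.1,-23.2],"angular": [0,0,0],"fingers": 1},{"offset": [0,-35.1,-23.2],"angular": [0,0,0],"fingers": 1},{"offset": [0,-35.1,-23.2],"angular": [0,0,0],"fingers": 1},{"offset": [0,-35.1,-23.2],"angular": [0,0,0],"fingers": 1}]'

```text
time: 32.75
ee_pos: [471.7, 227.2, 253.1]
tcp_rot: [[0.001, 0.574, -0.819], [0.0, -0.819, -0.574], [-1.0, 0.0, -0.001]]
ft_force: [0.7, -0.5, -0.2]
finger_gap: 38.7
```

>>> servo_tool --moves '[{"offset": [0,-35.1,-23.2],"angular": [0,0,0],"fingers": 1},{"offset": [0,-35.1,-23.2],"angular": [0,0,0],"fingers": 1},{"offset": [0,-35.1,-23.2],"angular": [0,0,0],"fingers": 1},{"offset": [0,-35.1,-23.2],"angular": [0,0,0],"fingers": 1},{"offset": [0,-35.1,-23.2],"angular": [0,0,0],"fingers": 1}]'

```text
time: 33.25
ee_pos: [466.0, 437.4, 253.1]
tcp_rot: [[0.0, 0.574, -0.819], [0.0, -0.819, -0.574], [-1.0, 0.0, -0.0]]
ft_force: [0.7, 0.4, 0.2]
finger_gap: 38.4
```

>>> servo_tool --moves '[{"offset": [30,0,0],"angular": [0,0,0],"fingers": 1},{"offset": [30,0,0],"angular": [0,0,0],"fingers": 1},{"offset": [30,0,0],"angular": [0,0,0],"fingers": 1},{"offset": [20,0,0],"angular": [0,0,0],"fingers": 1},{"offset": [10,0,0],"angular": [0,0,0],"fingers": 1}]'

```text
time: 33.75
ee_pos: [465.9, 435.3, 130.9]
tcp_rot: [[-0.002, 0.573, -0.819], [-0.001, -0.819, -0.573], [-1.0, -0.0, 0.003]]
ft_force: [0.6, -0.5, 0.2]
finger_gap: 38.8
```

Run:
```python
from h import *
go([465.7,435.8,39])
```

```text
tcp [465.909 435.311 130.946] t 33.75 gap 38.84176258091022 F [ 0.578 -0.549  0.152]
offset [91.945 -0.509 -0.365] jawyaw -0.9600319005546488 q6 1.5280624733706858
```

>>> servo_tool --moves '[{"offset": [25,0,0],"angular": [0,0,0],"fingers": 1},{"offset": [25,0,0],"angular": [0,0,0],"fingers": 1},{"offset": [20,0,0],"angular": [0,0,0],"fingers": 1},{"offset": [10,0,0],"angular": [0,0,0],"fingers": 1},{"offset": [0,0,0],"angular": [0,0,0],"fingers": 1}]'

```text
time: 34.25
ee_pos: [466.4, 435.6, 52.1]
tcp_rot: [[-0.001, 0.573, -0.819], [-0.001, -0.819, -0.573], [-1.0, -0.0, 0.001]]
ft_force: [0.6, -0.1, -0.4]
finger_gap: 38.9
```

>>> servo_tool --moves '[{"offset": [0,0,0],"angular": [0,0,0],"fingers": 1},{"offset": [0,0,0],"angular": [0,0,0],"fingers": 1},{"offset": [0,0,0],"angular": [0,0,0],"fingers": 1},{"offset": [0,0,0],"angular": [0,0,0],"fingers": 1},{"offset": [0,0,0],"angular": [0,0,0],"fingers": 1}]'

```text
time: 34.75
ee_pos: [466.6, 435.8, 52.8]
tcp_rot: [[0.0, 0.574, -0.819], [0.0, -0.819, -0.574], [-1.0, -0.0, -0.0]]
ft_force: [-0.3, -0.8, -1.7]
finger_gap: 38.8
```

>>> servo_tool --moves '[{"offset": [7,0,0],"angular": [0,0,0],"fingers": 1},{"offset": [4,0,0],"angular": [0,0,0],"fingers": 1},{"offset": [1.5,0,0],"angular": [0,0,0],"fingers": 1},{"offset": [0,0,0],"angular": [0,0,0],"fingers": 1},{"offset": [0,0,0],"angular": [0,0,0],"fingers": 1}]'

```text
time: 35.25
ee_pos: [466.5, 435.7, 39.8]
tcp_rot: [[-0.0, 0.574, -0.819], [-0.0, -0.819, -0.574], [-1.0, -0.0, 0.0]]
ft_force: [0.5, 0.3, -0.7]
finger_gap: 38.9
```

>>> servo_tool --moves '[{"offset": [0.8,0,0],"angular": [0,0,0],"fingers": 1},{"offset": [0,0,0],"angular": [0,0,0],"fingers": 1},{"offset": [0,0,0],"angular": [0,0,0],"fingers": 1},{"offset": [0,0,0],"angular": [0,0,0],"fingers": 1},{"offset": [0,0,0],"angular": [0,0,0],"fingers": 1}]'

```text
time: 35.75
ee_pos: [466.7, 435.8, 39.7]
tcp_rot: [[0.0, 0.574, -0.819], [0.0, -0.819, -0.574], [-1.0, 0.0, -0.0]]
ft_force: [-1.1, -1.5, 4.7]
finger_gap: 38.5
```

Contact. I'll release, retreat straight up, and look.

>>> servo_tool --moves '[{"offset": [0,0,0],"angular": [0,0,0],"fingers": 0},{"offset": [0,0,0],"angular": [0,0,0],"fingers": -0.4},{"offset": [0,0,0],"angular": [0,0,0],"fingers": -0.5},{"offset": [-10,0,0],"angular": [0,0,0],"fingers": -0.5},{"offset": [-25,0,0],"angular": [0,0,0],"fingers": -0.5}]'

```text
time: 36.25
ee_pos: [465.7, 435.1, 73.1]
tcp_rot: [[-0.003, 0.573, -0.819], [-0.002, -0.819, -0.573], [-1.0, -0.0, 0.004]]
ft_force: [0.7, -0.5, 0.6]
finger_gap: 63.8
```

>>> servo_tool --moves '[{"offset": [-30,0,0],"angular": [0,0,0],"fingers": -0.5},{"offset": [-30,0,0],"angular": [0,0,0],"fingers": -0.5},{"offset": [-30,0,0],"angular": [0,0,0],"fingers": -0.5},{"offset": [-30,0,0],"angular": [0,0,0],"fingers": -0.5},{"offset": [-30,0,0],"angular": [0,0,0],"fingers": -0.5}]'

```text
time: 36.75
ee_pos: [466.4, 435.7, 226.4]
tcp_rot: [[0.001, 0.574, -0.819], [0.0, -0.819, -0.574], [-1.0, 0.0, -0.001]]
ft_force: [0.4, 0.4, -0.2]
finger_gap: 64.0
```

>>> servo_tool --moves '[{"offset": [0,0,30],"angular": [0,0,0],"fingers": -0.5},{"offset": [0,0,30],"angular": [0,0,0],"fingers": -0.5},{"offset": [0,0,0],"angular": [0,0,0],"fingers": -0.5},{"offset": [0,0,0],"angular": [0,0,0],"fingers": -0.5},{"offset": [0,0,0],"angular": [0,0,0],"fingers": -0.5}]'

```text
time: 37.25
ee_pos: [418.0, 401.7, 224.6]
tcp_rot: [[0.001, 0.573, -0.819], [0.001, -0.819, -0.573], [-1.0, 0.0, -0.001]]
ft_force: [-1.2, -0.1, -0.5]
finger_gap: 63.9
```

Run:
```python
from h import *
snap("w13"); go([0,0,0]); s=cams.grab_frame("scene"); cv2.imwrite("pics/s1.png",s[:,:,::-1])
```

```text
tcp [418.041 401.654 224.341] t 37.3 gap 63.90889918700571 F [-0.606 -0.114  0.429]
offset [224.007  89.366 572.929] jawyaw -0.9601576755091294 q6 1.523570922551861
```

View pics/w13.png

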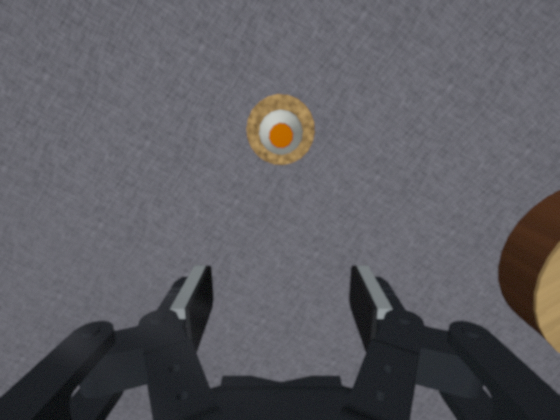

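View pics/s1.png

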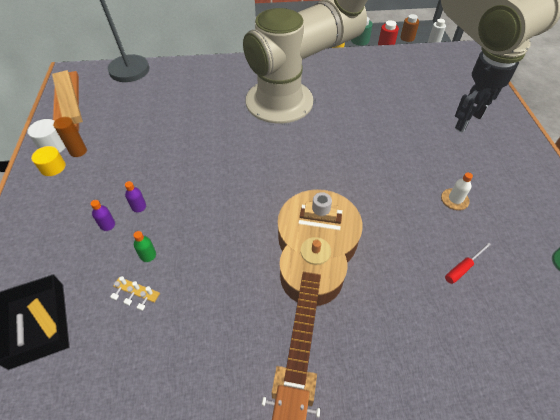

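The bottle stands upright in the middle of the coaster, with its cap at (281,135) and the coaster at (281,130). The scene view shows the cover over the hole, the full stack on the mark, and the screwdriver and tuners where they were. I'm handing in.

Run:
```python
from h import *
env.job_done()
```

```text
the job is handed in; nothing more can be done
```

The ukulele is set up for the dry run and the job is handed in after about 37 s of the 122 s allowed. No verdict is reported. The position figures below are from my last wrist-camera looks.

| Part | Last check |
|---|---|
| Cover | about 2 mm from the soundhole centre, upright |
| Bridge | about 1 mm from midway between the strips, parallel to them and level with their ends |
| Caul | within about 1 mm of the bridge centre |
| Weight | within about 1 mm of the caul centre |
| Bottle | upright on the coaster; centring judged by eye, a few pixels at most |

- **Bystanders:** the screwdriver and tuning-machine plate look unmoved in the final scene picture.
- **Robot:** the gripper finished clear of everything.
- **Not checked:** I did not measure the bridge and caul again after the weight went on. The final scene picture shows the stack intact.
- **Disagreements:** the cover's knob top read about 6 mm off the soundhole centre, while its disc read 2 mm. I took that as pixel-picking error at the knob's greater height. The caul touched down about 1 mm earlier than computed (14 N), which did no harm.

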